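# Turn the griddle biscuits and clear the oven tray

### The job

Finish the tea-room biscuit batch: with the spatula, turn every biscuit on the griddle over so that its dimpled face is down and it lies flat on the griddle, never touching a biscuit with the fingers, and when all are turned put the spatula back on its rest as you found it. Gather every shortbread bar from the oven's catch tray into the shallow open tin as well, laying each one in gently rather than dropping it. Leave the other things on the table where they are.

Things in the scene. Friction and masses are not known exactly. Their poses are not given: they have to be found in the camera images.
- griddle: Fixed dark steel griddle, 260 (x) x 280 (y) mm, origin under its centre on the table, x from front to back, y left. Front plate x -130 to +20 mm, surface 30 mm above the table, no rim. At x = +20 an upright step rises 8 mm to the back ledge (x +20 to +130, surface 38 mm up); splash guard behind it, top 60 mm up.
- griddle_step (a point): Middle of the step's foot, at griddle x +20, y 0, 30 mm up. A biscuit pushed back (+x) stops against the step; the blade then wedges under its bevelled front rim, and lifting that rim in an arc about the step's foot until past upright tips the biscuit over onto the ledge.
- spatula: Cranked spatula, 150 g, x from handle to tip. Origin in the plane of the blade's underside, straight below the grip point. Steel blade 80 long, 55 wide, 2 thick, x +60 to +140 mm. An 8 mm rod rises from x = 68 to the handle at x = 42. Wooden handle parallel to the blade: x -70 to +45, 14 wide (y), 24 tall, its middle 75 mm above the blade's underside.
- spatula_grip (a point): The grip point: middle of the handle's height, 140 mm behind and 75 mm above the blade tip's underside.
- rest: Fixed white spatula rest, origin under it on the table, x along the spatula. A 4 mm thick plate (x -85 to +155, 72 mm wide) carries the blade; an upright 12 mm thick at x = -56 carries the handle in an open notch 30 mm wide, floor 67 and prong tops 89 mm above the table. Home: the spatula's axes along the rest's, its origin 4 mm above the rest's.
- rest_home (a point): Where point spatula_grip is when the spatula is home: 79 mm above the rest's origin.
- oven: Fixed conveyor oven with catch tray. Origin on the table under the tray's middle; the housing stands on the +y side: a foot 50 mm high from y = +125 mm, full height 200 mm from y = +200, 300 mm wide. Tray 200 mm wide (x), y from -100 to +125, floor 4 mm above the table, rims 12 mm above the table on the three other sides.
- tin: Fixed shallow open aluminium tin, outside 210 (x) x 165 (y) x 26 mm high, walls and floor 3 mm, origin under its centre.
- biscuit1: Round biscuit (may be absent), 72 mm across at mid-height, 13 mm thick, about 40 g; origin at the centre of its plain face, z towards its dimpled face (seven small dark dimples), up at the start. Both rims are bevelled: flat faces 56 mm across, full width 5 to 8 mm up. It starts on the griddle's front plate, in front of the step.
- biscuit2: Round biscuit (may be absent), 72 mm across at mid-height, 13 mm thick, about 40 g; origin at the centre of its plain face, z towards its dimpled face (seven small dark dimples), up at the start. Both rims are bevelled: flat faces 56 mm across, full width 5 to 8 mm up. It starts on the griddle's front plate, in front of the step.
- biscuit3: Round biscuit (may be absent), 72 mm across at mid-height, 13 mm thick, about 40 g; origin at the centre of its plain face, z towards its dimpled face (seven small dark dimples), up at the start. Both rims are bevelled: flat faces 56 mm across, full width 5 to 8 mm up. It starts on the griddle's front plate, in front of the step.
- bar1: Shortbread bar (may be absent), 62 (x) x 28 (y) x 24 (z) mm, about 40 g, origin at the centre of its underside, starting in the oven's catch tray.
- bar2: Shortbread bar (may be absent), 62 (x) x 28 (y) x 24 (z) mm, about 40 g, origin at the centre of its underside, starting in the oven's catch tray.
- bar3: Shortbread bar (may be absent), 62 (x) x 28 (y) x 24 (z) mm, about 40 g, origin at the centre of its underside, starting in the oven's catch tray.
- bar4: Shortbread bar (may be absent), 62 (x) x 28 (y) x 24 (z) mm, about 40 g, origin at the centre of its underside, starting in the oven's catch tray.
- bar5: Shortbread bar (may be absent), 62 (x) x 28 (y) x 24 (z) mm, about 40 g, origin at the centre of its underside, starting in the oven's catch tray.
- teapot: Brown teapot, 150 mm across with its spout and handle to about 220, 133 tall; origin at the centre of its underside. Leave it alone.
- cup: White cup, 84 mm across, 60 tall; origin at the centre of its underside. Leave it alone.
- jar: Glass jar with steel cap, 64 mm across, 85 tall; origin at the centre of its underside. Leave it alone.
- jug: White milk mug, 68 mm across, 80 tall; origin at the centre of its underside. Leave it alone.
There are look-alikes about, which are no part of the job. Leave any turquoise look-alike of the biscuit1 alone.

How it is judged:
By the outcome, as a careful person would: the job done as asked, in the order asked, and still so for the second after the job is handed in, with the robot touching nothing.
Of biscuit1, biscuit2, biscuit3 only 2 to 3 are there at a start; the rules pass over those that are not, and their reading is None.
Of bar1, bar2, bar3, bar4, bar5 only 3 to 5 are there at a start; the rules pass over those that are not, and their reading is None.
At some moment in a run one of bar1, bar2, bar3, bar4, bar5 may be knocked a few centimetres aside while the robot is not near it.
It also fails if it takes over 210 s, if anything falls off the work surface, if the arm or the gripper's body presses on something with over 40 N, if the wrist force passes 120 N, or if a joint passes its speed limit or range.

### The arm

A 7-joint arm with a two-finger parallel gripper is mounted at the origin on the work surface. World frame = base frame: x ahead of the robot, y to its left, z up, the work surface at z = 0. Lengths are in m, angles in rad, forces in N, time in s.
With the tool pointing down it reaches from about 0.425 to 1.025 m from the base axis. Payload 9.4 kg.
Tool frame: the origin (TCP) lies midway between the tips of the shut fingers; the grasp point (between the pads) lies 19 mm behind it; z points along the fingers, y is the line along which they close (so a half turn about z gives the same grasp; the last joint's range is limited). The gripper opens to 93 mm and grips with 3 to 60 N. Pads are 15 mm wide; open, the fingers measure 128 mm over their backs; the gripper's body (75 mm by 188 mm) begins 65 mm behind the grasp point.
Start: joints at [-1.227, 0.599, -0.003, 1.599, 0.002, 0.943, -0.08], TCP at [0.296, 0.662, 0.219] pointing down, gripper open.
Joint ranges: [-2.57, 2.57], [-0.35, 1.97], [-1.29, 1.29], [0.11, 2.56], [-1.05, 4.19], [0.11, 1.86], [-2.63, 2.63]. Speed limits (rad/s): [2.22, 2.22, 3.01, 3.01, 3.14, 3.14, 3.14].

### API

Orientations are given as a rotation vector (axis times angle).
In Python, from plant import telemetry, camera, order gives the robot as it stands.
- The arm moves only by the tool drive_tool, never from a script. Its argument "commands" is a list of rows, each an object with "slide": the shift along the tool's x, y, z in cm, a list of three; "rot": the turn, a rotation vector about the tool's x, y, z in degrees, a list of three. A call has 1 to 12 rows; each row shifts and turns the commanded pose from where the row before left it, along the tool's axes as they then stand; what a row does not reach is not made up. A row lasts 1/8 s, in which the tool goes at most 62.5 mm and 10.7 degrees, less where a joint would pass 70% of its speed; a pose out of reach is approached as far as the arm can. A call is refused whole if a number of a shift passes 6.25 or a number of a turn 10.7, either way. A call with a gripper value outside its range is refused whole. "grip" is the gripper command: -1 is fully open, 1 is shut, values between are in proportion, set as the call begins (left out, the last holds). The fingers move at their own pace and stop on an object; "grip_force" is the grip in N (left out, the last holds). Time passes only in rows, so rows that do not move let the fingers close. It gives the time, the measured TCP pose, the force, the opening and the grip force at its end, in the units of the state.
- telemetry.get_obs(): the state, without advancing time (a new reading comes with each control period).
- camera(name): name is "scene" or "top" or "wrist"; returns a dict with "frame" (480x640x3 uint8, blue, green, red), "vertical_fov" (degrees; the focal length in pixels is half the picture's height over the tangent of half this angle, whatever the lens; pixels are square), "cx", "cy" (the principal point, pixels), "D" ([k1, k2, p1, p2, k3] as OpenCV has them; the pictures are not rectified), "R" (3x3) and "t" (3): a world point X has camera coordinates R X + t; the wrist camera has in their place "T_tool_cam" (4x4, takes a point from camera to tool coordinates, whose origin is the TCP and whose axes are the flange's). Camera axes: x right, y down, z forward; pixel columns grow to the right and rows downward; lengths in m; the calibration is good to about 2 mm. A picture is of the moment at which its call begins: read the wrist's pose just before it. There is no depth.
- order.sign_off(): hands the job in; it is judged then, once.
The state is a dict: "time": time; "joint_pos": joint angles; "qvel": joint speeds; "tau": joint torques, N m; "eef_pos": TCP position; "tool_rot": TCP orientation; "ft_force": force on the tool from outside, world axes, zero at the start; "wrist_torque": the same for the moment, N m; "opening": finger opening in m; "finger_force": force on a finger pad.
Only numpy, scipy, OpenCV 4.12 (cv2) and the standard library are available. Lean on these libraries where they do the work, as an engineer would, in place of code of your own. Each camera call takes 0.05 s, during which the arm holds its last target. There are 200 camera calls.

## Working session

There is one attempt and no reset: what is moved stays moved. The work goes in short steps, Python scripts to look and compute and a tool call to move; the robot and the scene stay as the last step left them, time stands still between calls to the robot, and variables do not carry over. Pictures are saved under pics/ and viewed, at most 14 in all, crops included, and the job is handed in when it is done.

Besides the shell and the picture viewer there is one more tool, called after ">>>" as name(argument=value, ...) on one line, values as JSON. drive_tool: Moves the arm, as the interface text tells. Its arguments: {"type":"object","properties":{"commands":{"type":"array","items":{"type":"object","properties":{"slide":{"type":"array","items":{"type":"number"}},"rot":{"type":"array","items":{"type":"number"}}}}},"grip":{"type":"number"},"grip_force":{"type":"number"}},"required":["commands"]}

```bash
mkdir -p pics; ls; cat > h.py <<'E'
import numpy as np, cv2
from plant import telemetry, camera, order
from scipy.spatial.transform import Rotation as Ro
def shot(n):
    o=telemetry.get_obs(); c=camera(n); f=240/np.tan(np.radians(c["vertical_fov"])/2)
    c["K"]=np.array([[f,0,c["cx"]],[0,f,c["cy"]],[0,0,1]]); c["D"]=np.array(c["D"],float)
    if "R" not in c:
        T=np.eye(4);T[:3,:3]=Ro.from_rotvec(o["tool_rot"]).as_matrix();T[:3,3]=o["eef_pos"]
        W=np.linalg.inv(T@np.array(c["T_tool_cam"])); c["R"]=W[:3,:3];c["t"]=W[:3,3]
    c["R"]=np.array(c["R"]);c["t"]=np.array(c["t"]).ravel()
    return c
def ray(c,uv):
    p=cv2.undistortPoints(np.array(uv,float).reshape(-1,1,2),c["K"],c["D"]).reshape(-1,2)
    d=np.c_[p,np.ones(len(p))]@c["R"]; return -c["R"].T@c["t"],d
def onz(c,uv,z):
    o,d=ray(c,uv); return o+d*((z-o[2])/d[:,2])[:,None]
def proj(c,X):
    return cv2.projectPoints(np.array(X,float).reshape(-1,1,3),cv2.Rodrigues(c["R"])[0],c["t"],c["K"],c["D"])[0].reshape(-1,2)
def tri(c1,u1,c2,u2):
    o1,d1=ray(c1,u1);o2,d2=ray(c2,u2);out=[]
    for a,b in zip(d1,d2):
        s=np.linalg.lstsq(np.c_[a,-b],o2-o1,rcond=None)[0];p,q=o1+a*s[0],o2+b*s[1]
        out.append(np.r_[(p+q)/2,np.linalg.norm(p-q)])
    return np.array(out)
E
python3 - <<'E'
from h import *
import pickle
np.set_printoptions(precision=3,suppress=True)
print(telemetry.get_obs())
for n in("scene","top","wrist"):
    c=shot(n);cv2.imwrite(f"pics/{n}0.png",c["frame"]);pickle.dump(c,open(f"{n}0.pkl","wb"))
    print(n,c["K"][0,0],c["D"],-c["R"].T@c["t"],c["R"], c.get("T_tool_cam"))
E
```

```text
pics
{'time': 0.0, 'joint_pos': array([-1.227,  0.6  , -0.003,  1.6  ,  0.002,  0.943, -0.08 ]), 'qvel': array([-0.001,  0.001,  0.   ,  0.   , -0.   , -0.   , -0.001]), 'tau': array([ -0.   , -76.507,   1.498, -25.235,  -0.052,   0.017,   0.   ]), 'eef_pos': array([0.296, 0.661, 0.218]), 'tool_rot': array([-0.656, -3.072,  0.002]), 'ft_force': array([ 0.215,  0.426, -0.084]), 'wrist_torque': array([ 0.011,  0.051, -0.   ]), 'finger_force': 0.0, 'opening': 0.09291755775636855}
scene 503.1816420642824 [-0.024  0.     0.     0.     0.   ] [ 1.094 -0.106  0.956] [[ 0.169  0.986  0.012]
 [ 0.829 -0.136 -0.543]
 [-0.534  0.102 -0.839]] None
top 555.4991562775099 [-0.099  0.     0.     0.     0.   ] [0.412 0.008 1.244] [[-0.003 -1.     0.02 ]
 [-0.992  0.001 -0.123]
 [ 0.122 -0.02  -0.992]] None
wrist 412.4529810503749 [-0.083  0.     0.     0.     0.   ] [0.22  0.696 0.385] [[ 0.408  0.913 -0.   ]
 [ 0.871 -0.389  0.3  ]
 [ 0.274 -0.123 -0.954]] [[ 0.    -0.954 -0.3    0.083]
 [ 1.     0.     0.001  0.   ]
 [-0.001 -0.3    0.954 -0.167]
 [ 0.     0.     0.     1.   ]]
```

View pics/top0.png

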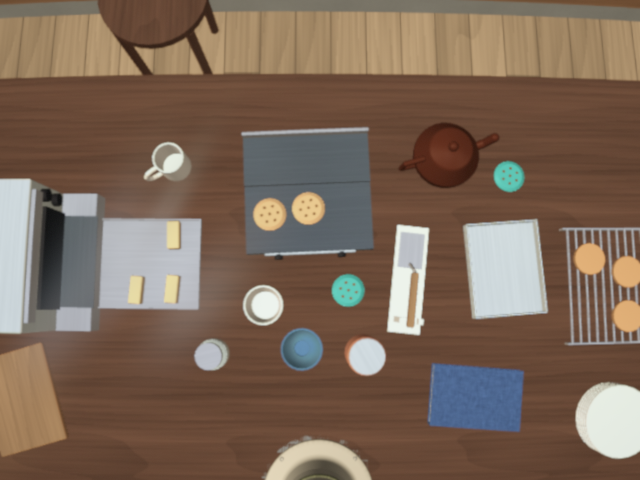

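View pics/scene0.png

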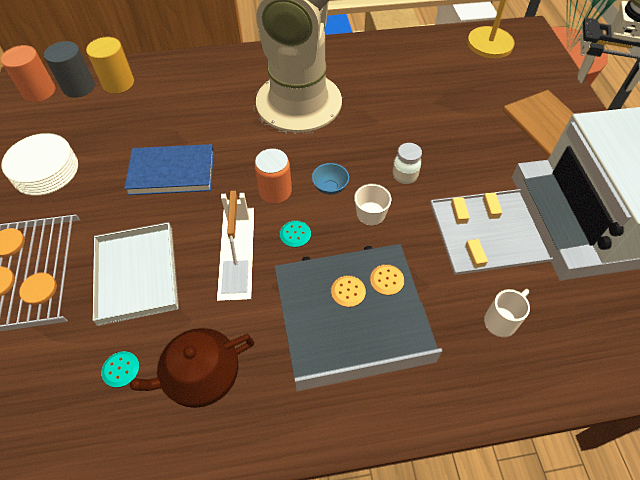

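Top view: two dimpled biscuits on the griddle at (270,214) and (309,208); three bars in the tray at (173,235), (136,290) and (172,289). The rest with spatula is at (408,280), and the tin at (506,268). The turquoise dimpled discs at (509,177) and (348,290) and the orange undimpled ones on the rack at right are look-alikes, so I leave them.

```bash
python3 - <<'E'
from h import *
import pickle
np.set_printoptions(precision=4,suppress=True)
t=pickle.load(open("top0.pkl","rb"));s=pickle.load(open("scene0.pkl","rb"))
def blobs(c,lo,hi,mn=60):
    h=cv2.cvtColor(c["frame"],cv2.COLOR_BGR2HSV);m=cv2.inRange(h,lo,hi)
    m=cv2.morphologyEx(m,cv2.MORPH_CLOSE,np.ones((5,5)))
    n,_,st,ce=cv2.connectedComponentsWithStats(m)
    return [(ce[i].round(1),st[i,4]) for i in range(1,n) if st[i,4]>mn]
for c in(t,s):
    print([ (p.tolist(),int(a)) for p,a in blobs(c,(12,90,170),(32,255,255))])
print("griddle back ledge/front corners top", onz(t,[(246,253),(373,248)],.03), onz(t,[(243,133),(368,128)],.06), onz(t,[(246,186),(371,182)],.034))
print("rest",onz(t,[(398,226),(428,228),(388,331),(420,333)],.004))
print("handle",onz(t,[(415,274),(411,326)],.083))
print("tin",onz(t,[(464,225),(537,220),(473,318),(547,313)],.026))
print("tray",onz(t,[(201,219),(200,309),(102,219),(99,308)],.012))
E
cat > crop.py <<'E'
import sys,cv2
a,o,x0,y0,x1,y1=sys.argv[1],sys.argv[2],*map(int,sys.argv[3:7])
i=cv2.imread(a)[y0:y1,x0:x1];k=min(800/(x1-x0),600/(y1-y0));cv2.imwrite(o,cv2.resize(i,None,fx=k,fy=k,interpolation=cv2.INTER_CUBIC))
E
python3 crop.py pics/top0.png pics/cr1.png 230 120 440 345
```

```text
[([228.0, 44.7], 2217), ([269.2, 38.6], 209), ([384.6, 43.2], 5866), ([90.0, 49.2], 3576), ([491.7, 46.9], 2331), ([456.4, 53.0], 461), ([528.9, 38.0], 196), ([623.6, 50.7], 1595), ([174.6, 58.4], 134), ([146.3, 55.9], 168), ([193.7, 65.0], 152), ([308.0, 207.9], 799), ([269.3, 213.9], 811), ([589.4, 258.5], 753), ([626.7, 271.3], 708), ([412.5, 301.1], 245), ([626.9, 315.6], 713), ([3.1, 390.7], 192), ([54.0, 424.5], 260)]
[([248.0, 19.2], 755), ([392.1, 12.3], 1818), ([514.4, 8.4], 430), ([567.6, 15.2], 1562), ([356.9, 21.2], 286), ([491.1, 40.0], 1011), ([112.1, 56.9], 1047), ([612.7, 73.6], 1398), ([14.9, 56.1], 381), ([633.0, 97.7], 270), ([541.8, 117.1], 2189), ([319.7, 103.6], 63), ([57.3, 177.2], 84), ([231.4, 212.0], 283), ([492.9, 202.8], 243), ([460.5, 207.9], 242), ([10.1, 240.3], 519), ([476.9, 251.0], 289), ([386.8, 279.3], 813), ([5.5, 278.8], 300), ([37.2, 287.5], 854), ([348.1, 290.8], 850), ([522.8, 461.9], 8895)]
griddle back ledge/front corners top [[ 0.5277  0.156   0.03  ]
 [ 0.5384 -0.1231  0.03  ]] [[ 0.7904  0.1634  0.06  ]
 [ 0.8025 -0.1128  0.06  ]] [[ 0.6767  0.1578  0.034 ]
 [ 0.686  -0.1203  0.034 ]]
rest [[ 0.5912 -0.1834  0.004 ]
 [ 0.5866 -0.252   0.004 ]
 [ 0.356  -0.157   0.004 ]
 [ 0.3509 -0.2285  0.004 ]]
handle [[ 0.4778 -0.2053  0.083 ]
 [ 0.3695 -0.1948  0.083 ]]
tin [[ 0.5904 -0.3292  0.026 ]
 [ 0.602  -0.499   0.026 ]
 [ 0.3834 -0.343   0.026 ]
 [ 0.3923 -0.5124  0.026 ]]
tray [[0.6061 0.2606 0.012 ]
 [0.4053 0.2584 0.012 ]
 [0.6065 0.487  0.012 ]
 [0.4064 0.4853 0.012 ]]
```

View pics/cr1.png

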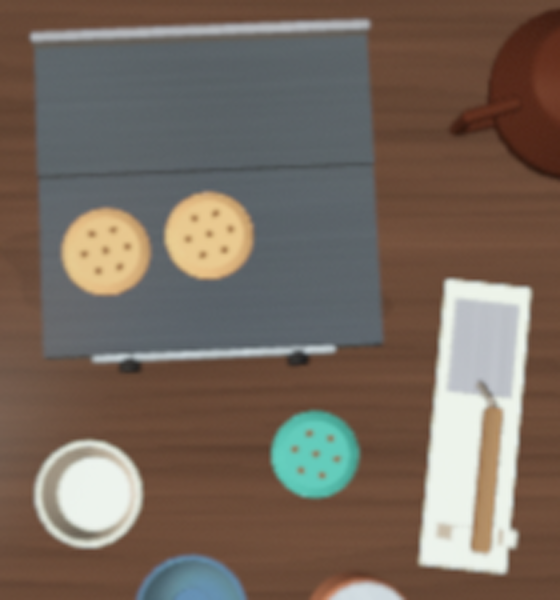

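```bash
cat > plan.py <<'E'
from h import *
import json
def Rt(yaw,pitch=0,flip=0):
    """tool down, tool x along heading yaw(deg)+180 (+flip), nose-up pitch about own axis"""
    a=np.radians(yaw); X=-np.array([np.cos(a),np.sin(a),0]);Z=np.array([0,0,-1.]);Y=np.cross(Z,X)
    R=np.c_[X,Y,Z]; return R@Ro.from_euler('y',-pitch,degrees=True).as_matrix()
def plan(wps,step=5.0,deg=8.0,start=None):
    """wps: (pos,R[,step]); prints rows"""
    o=telemetry.get_obs()
    p,R=(np.array(o["eef_pos"]),Ro.from_rotvec(o["tool_rot"]).as_matrix()) if start is None else start
    rows=[]
    for w in wps:
        P,Q=np.array(w[0]),w[1]; st=w[2] if len(w)>2 else step
        rv=Ro.from_matrix(R.T@Q).as_rotvec(degrees=True)
        n=max(1,int(np.ceil(max(np.linalg.norm(P-p)*100/st,np.linalg.norm(rv)/deg)-1e-3)))
        for i in range(n):
            rem=n-i
            d=np.round(R.T@(P-p)*100/rem,2); r=np.round(Ro.from_matrix(R.T@Q).as_rotvec(degrees=True)/rem,1)
            p=p+R@d/100; R=R@Ro.from_rotvec(r,degrees=True).as_matrix()
            rows.append(dict(slide=d.tolist(),**({"rot":r.tolist()} if np.abs(r).max()>.05 else {})))
    for i in range(0,len(rows),12): print(json.dumps(rows[i:i+12]).replace(" ",""))
    return p,R
E
python3 - <<'E'
from plan import *
import pickle
np.set_printoptions(precision=4,suppress=True)
t=pickle.load(open("top0.pkl","rb"));s=pickle.load(open("scene0.pkl","rb"))
print(tri(t,[(308,207.9),(269.3,213.9)],s,[(348.1,290.8),(386.8,279.3)]))
print("bars",tri(t,[(173,235),(136,290),(172,289)],s,[(476.9,251),(492.9,202.8),(460.5,207.9)]))
print("handle",tri(t,[(412.5,301.1)],s,[(231.4,212)]))
plan([((.50,.45,.32),Rt(-6)),((.56,.1,.32),Rt(-6)),((.50,-.21,.27),Rt(-6))],step=5.5)
E
```

```text
[[0.6263 0.0198 0.0392 0.0004]
 [0.6129 0.1046 0.039  0.0007]]
bars [[0.5683 0.3199 0.0245 0.0003]
 [0.4467 0.3993 0.0256 0.0021]
 [0.449  0.3191 0.0259 0.0018]]
handle [[ 0.4211 -0.1987  0.0845  0.    ]]
[{"slide":[-4.54,-1.83,-1.7],"rot":[-0.0,-0.0,-3.0]},{"slide":[-4.44,-2.07,-1.7],"rot":[-0.0,-0.0,-3.0]},{"slide":[-4.33,-2.29,-1.7],"rot":[-0.0,-0.0,-3.0]},{"slide":[-4.2,-2.52,-1.7],"rot":[-0.0,-0.0,-3.0]},{"slide":[-4.06,-2.73,-1.69],"rot":[-0.0,-0.0,-3.1]},{"slide":[-3.91,-2.95,-1.7],"rot":[-0.1,-0.0,-3.0]},{"slide":[-1.38,-4.88,-0.0]},{"slide":[-1.38,-4.88,-0.0]},{"slide":[-1.37,-4.88,-0.0]},{"slide":[-1.38,-4.89,-0.0]},{"slide":[-1.37,-4.88,-0.01]},{"slide":[-1.38,-4.89,-0.0]}]
[{"slide":[-1.37,-4.88,-0.01]},{"slide":[0.45,-5.24,0.83]},{"slide":[0.45,-5.24,0.83]},{"slide":[0.45,-5.25,0.83]},{"slide":[0.46,-5.24,0.83]},{"slide":[0.45,-5.25,0.83]},{"slide":[0.46,-5.24,0.83]}]
```

>>> drive_tool(commands=[{"slide":[0,0,-5]},{"slide":[0,0,-5]},{"slide":[-4.5,-1.8,0],"rot":[0,0,-3]},{"slide":[-4.4,-2.1,0],"rot":[0,0,-3]},{"slide":[-4.3,-2.3,0],"rot":[0,0,-3]},{"slide":[-4.2,-2.5,0],"rot":[0,0,-3]},{"slide":[-4.1,-2.7,0],"rot":[0,0,-3]},{"slide":[-3.9,-2.9,0],"rot":[0,0,-3]},{"slide":[-1.4,-4.9,0]},{"slide":[-1.4,-4.9,0]},{"slide":[-1.4,-4.9,0]},{"slide":[-1.4,-4.9,0]}], grip=-1)

```text
$.commands[0]: bad value
```

>>> drive_tool(commands=[{"slide":[-1.4,-4.9,0]},{"slide":[-1.4,-4.9,0]},{"slide":[-1.4,-4.9,0]},{"slide":[0.5,-5.2,0.8]},{"slide":[0.5,-5.2,0.8]},{"slide":[0.5,-5.2,0.8]},{"slide":[0.5,-5.2,0.8]},{"slide":[0.5,-5.2,0.8]},{"slide":[0.5,-5.2,0.8]},{"slide":[0,0,0]},{"slide":[0,0,0]}])

```text
$.commands[0]: bad value
```

```bash
python3 - <<'E'
from h import *
import pickle
o=telemetry.get_obs();print(o["time"],o["eef_pos"],o["tool_rot"],o["joint_pos"])
c=shot("wrist");cv2.imwrite("pics/w1.png",c["frame"]);pickle.dump(c,open("w1.pkl","wb"))
E
```

```text
0.15 [0.29603106 0.66144192 0.21798622] [-6.56057388e-01 -3.07221808e+00  1.75463713e-03] [-1.22671564  0.5999291  -0.00251215  1.59989413  0.00180391  0.942893
 -0.07982452]
```

View pics/w1.png

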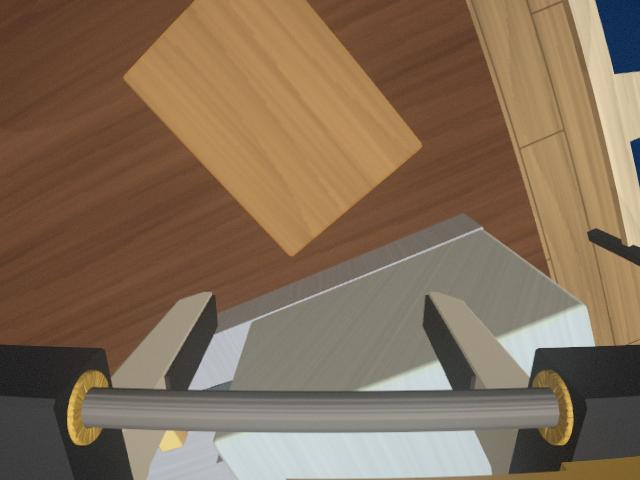

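The moves were refused because every row needs "rot". The wrist view still shows only the start surroundings (oven at lower right). I'll resend with rot included.

>>> drive_tool(commands=[{"slide":[0,0,-5],"rot":[0,0,0]},{"slide":[0,0,-5],"rot":[0,0,0]},{"slide":[-4.5,-1.8,0],"rot":[0,0,-3]},{"slide":[-4.4,-2.1,0],"rot":[0,0,-3]},{"slide":[-4.3,-2.3,0],"rot":[0,0,-3]},{"slide":[-4.2,-2.5,0],"rot":[0,0,-3]},{"slide":[-4.1,-2.7,0],"rot":[0,0,-3]},{"slide":[-3.9,-2.9,0],"rot":[0,0,-3]},{"slide":[-1.4,-4.9,0],"rot":[0,0,0]},{"slide":[-1.4,-4.9,0],"rot":[0,0,0]},{"slide":[-1.4,-4.9,0],"rot":[0,0,0]},{"slide":[-1.4,-4.9,0],"rot":[0,0,0]}], grip=-1)

```text
time: 1.7
eef_pos: [0.5344, 0.2488, 0.3186]
tool_rot: [0.167, 3.137, -0.0]
ft_force: [-0.5, -0.2, 0.0]
opening: 0.0933
finger_force: 0.0
```

>>> drive_tool(commands=[{"slide":[-1.4,-4.9,0],"rot":[0,0,0]},{"slide":[-1.4,-4.9,0],"rot":[0,0,0]},{"slide":[-1.4,-4.9,0],"rot":[0,0,0]},{"slide":[0.5,-5.2,0.8],"rot":[0,0,0]},{"slide":[0.5,-5.2,0.8],"rot":[0,0,0]},{"slide":[0.5,-5.2,0.8],"rot":[0,0,0]},{"slide":[0.5,-5.2,0.8],"rot":[0,0,0]},{"slide":[0.5,-5.2,0.8],"rot":[0,0,0]},{"slide":[0.5,-5.2,0.8],"rot":[0,0,0]},{"slide":[0,0,0],"rot":[0,0,0]},{"slide":[0,0,0],"rot":[0,0,0]}])

```text
time: 3.08
eef_pos: [0.4975, -0.2066, 0.2706]
tool_rot: [-0.168, -3.137, -0.001]
ft_force: [0.3, 0.5, -0.1]
opening: 0.0933
finger_force: 0.0
```

```bash
sed -i 's/rows.append(.*/rows.append(dict(slide=(d+0).tolist(),rot=(r+0).tolist()))/' plan.py; python3 - <<'E'
from h import *
import pickle
o=telemetry.get_obs();print(o["time"],o["eef_pos"],o["tool_rot"],o["joint_pos"])
c=shot("wrist");cv2.imwrite("pics/w1.png",c["frame"]);pickle.dump(c,open("w1.pkl","wb"))
E
```

```text
3.075 [ 0.49746879 -0.20664138  0.27059644] [-1.67699084e-01 -3.13707649e+00 -7.80081904e-04] [ 0.19184337  0.31570483  0.12742663  1.97232717 -0.05285556  0.85681048
  1.81165652]
```

View pics/w1.png

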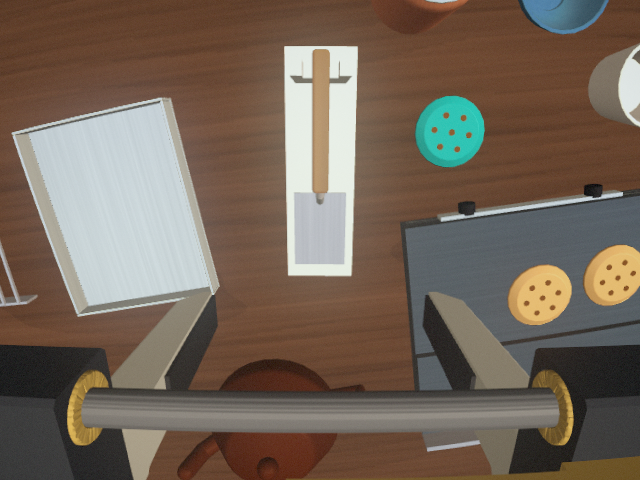

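The wrist view shows the spatula at home in its rest: handle (313–329, 50–192), blade (294–346, 193–264), rest plate corners (285,47) and (352,275). The griddle's front right corner is at (402,223), the step line runs (417,356)–(640,322), and the biscuits are at (540,295) and (614,275). I'll shift for a second view.

>>> drive_tool(commands=[{"slide":[0,4,0],"rot":[0,0,0]},{"slide":[-2,5,0],"rot":[0,0,0]},{"slide":[-2,5,0],"rot":[0,0,0]},{"slide":[0,0,0],"rot":[0,0,0]},{"slide":[0,0,0],"rot":[0,0,0]}])

```text
time: 3.75
eef_pos: [0.5518, -0.0714, 0.2706]
tool_rot: [-0.164, -3.137, 0.0]
ft_force: [-0.2, -1.0, 1.1]
opening: 0.0933
finger_force: 0.0
```

```bash
python3 - <<'E'
from h import *
import pickle
np.set_printoptions(precision=4,suppress=True)
c=shot("wrist");cv2.imwrite("pics/w2.png",c["frame"]);pickle.dump(c,open("w2.pkl","wb"))
w1=pickle.load(open("w1.pkl","rb"))
def seg(c,lo,hi,mn,roi=None):
    h=cv2.cvtColor(c["frame"],cv2.COLOR_BGR2HSV);m=cv2.inRange(h,lo,hi)
    m[330:]=0
    m=cv2.morphologyEx(m,cv2.MORPH_CLOSE,np.ones((5,5)))
    cs=cv2.findContours(m,cv2.RETR_EXTERNAL,cv2.CHAIN_APPROX_NONE)[0]
    return [k for k in cs if cv2.contourArea(k)>mn]
for n,k in(("w1",w1),("w2",c)):
    for q in seg(k,(10,80,110),(28,255,255),700): 
        r=cv2.minAreaRect(q); print(n,"orange",np.round(r[0],1),np.round(r[1],1),round(r[2],1),cv2.contourArea(q), np.round(cv2.boxPoints(r),1).tolist())
    for q in seg(k,(0,0,190),(180,40,255),3000):
        r=cv2.minAreaRect(q); print(n,"white",np.round(r[0],1),np.round(r[1],1),round(r[2],1), np.round(cv2.boxPoints(r),1).tolist())
E
```

```text
w1 orange [116.3 321.2] [ 24.  119.3] 83.0 1607.5 [[55.599998474121094, 316.5], [174.0, 302.0], [176.89999389648438, 325.79998779296875], [58.5, 340.29998779296875]]
w1 orange [539.  294.5] [55.9 67.2] 45.0 2939.0 [[495.5, 298.5], [543.0, 251.0], [582.5, 290.5], [535.0, 338.0]]
w1 orange [611. 275.] [60. 56.] 90.0 2712.5 [[583.0, 245.0], [639.0, 245.0], [639.0, 305.0], [583.0, 305.0]]
w1 orange [524.8  95.2] [ 15.  125.1] 84.7 731.5 [[461.8999938964844, 93.5], [586.4000244140625, 81.9000015258789], [587.7999877929688, 96.9000015258789], [463.29998779296875, 108.5]]
w1 orange [274.5 175.5] [549. 307.] 0.0 65773.0 [[0.0, 329.0], [0.0, 22.0], [549.0, 22.0], [549.0, 329.0]]
w1 white [112.6 213.1] [207.8 153.5] 75.2 [[11.800000190734863, 132.3000030517578], [160.1999969482422, 93.0], [213.39999389648438, 293.8999938964844], [65.0, 333.20001220703125]]
w1 white [320.5 160.5] [229.  73.] 90.0 [[284.0, 46.0], [357.0, 46.0], [357.0, 275.0], [284.0, 275.0]]
w2 orange [252.1 310.8] [19.6 71. ] 85.4 889.0 [[215.89999389648438, 303.8999938964844], [286.70001220703125, 298.20001220703125], [288.20
[... 427 characters left out ...]
 207.0], [530.0, 207.0], [530.0, 273.0]]
w2 orange [394.8  49.4] [ 18.7 133.9] 87.2 1109.5 [[327.5, 43.29999923706055], [461.29998779296875, 36.79999923706055], [462.20001220703125, 55.5], [328.3999938964844, 62.0]]
w2 orange [208.  153.5] [307. 416.] 90.0 38376.5 [[-0.0, 0.0], [416.0, 0.0], [416.0, 307.0], [0.0, 307.0]]
w2 white [ 23.7 165.1] [206.9  85.5] 79.7 [[-36.900001525878906, 71.0], [47.20000076293945, 55.70000076293945], [84.19999694824219, 259.20001220703125], [0.10000000149011612, 274.5]]
w2 white [184.6 123.7] [238.4  68.3] 86.9 [[144.1999969482422, 6.5], [212.39999389648438, 2.9000000953674316], [225.10000610351562, 240.89999389648438], [156.89999389648438, 244.60000610351562]]
```

View pics/w2.png

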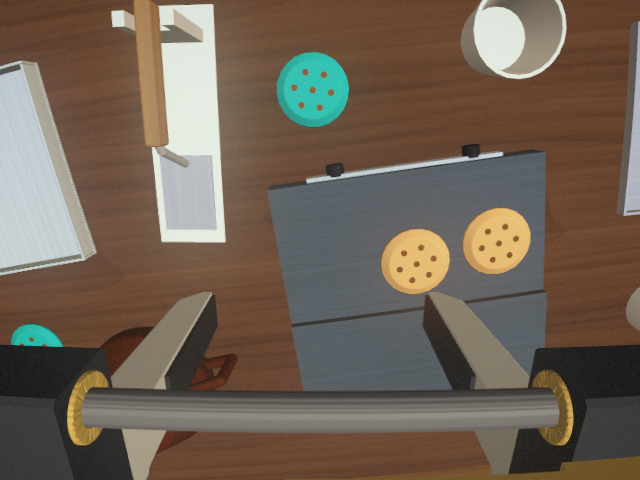

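Second view: griddle front corners (269,188) and (545,152), step ends (293,324) and (546,292), biscuits (415,260) and (496,240). The rest's far corners are (163,241) and (225,241).

```bash
python3 - <<'E'
from h import *
import pickle
np.set_printoptions(precision=4,suppress=True)
w1=pickle.load(open("w1.pkl","rb"));w2=pickle.load(open("w2.pkl","rb"))
print("rest w1",onz(w1,[(285,46),(357,46),(352,275),(289,275)],.004))
print("rest w2 R back,far",onz(w2,[(213.5,4),(225,241),(162,241)],.004))
print("handle axis ends w1 z.087",onz(w1,[(321,50),(320.5,192)],.091))
print("tri: griddle FR corner, bis1 centre, restfarL, handle far end mid",tri(w1,[(402,223),(541.5,295),(352,275),(289,275),(417,356)],w2,[(269,188),(415.5,261),(225,241),(162,241),(293,324)]))
print("griddle front",onz(w2,[(269,188),(545,152)],.03)); print("step foot",onz(w2,[(293,326),(546,294)],.03))
print("bis z mid",onz(w2,[(415.5,261),(496.5,240.5)],.037))
E
python3 crop.py pics/w1.png pics/cr2.png 270 30 370 290
python3 - <<'E'
import cv2
a=cv2.imread('pics/cr2.png');b=cv2.imread('pics/w2.png')[0:260,110:240]
b=cv2.resize(b,None,fx=600/260,fy=600/260,interpolation=cv2.INTER_CUBIC)
cv2.imwrite('pics/cr2.png',cv2.hconcat([a,b]));print(a.shape,b.shape)
E
```

```text
rest w1 [[ 0.3469 -0.2243  0.004 ]
 [ 0.3544 -0.1545  0.004 ]
 [ 0.5924 -0.1797  0.004 ]
 [ 0.5848 -0.2506  0.004 ]]
rest w2 R back,far [[ 0.3549 -0.1533  0.004 ]
 [ 0.5919 -0.1807  0.004 ]
 [ 0.5845 -0.2513  0.004 ]]
handle axis ends w1 z.087 [[ 0.3666 -0.1914  0.091 ]
 [ 0.4785 -0.2037  0.091 ]]
tri: griddle FR corner, bis1 centre, restfarL, handle far end mid [[ 0.5363 -0.1223  0.0125  0.0022]
 [ 0.6219  0.0196  0.0438  0.0001]
 [ 0.5911 -0.1798  0.0071  0.0001]
 [ 0.5839 -0.2503  0.0063  0.    ]
 [ 0.6865 -0.1151  0.0334  0.0017]]
griddle front [[ 0.5345 -0.1203  0.03  ]
 [ 0.5257  0.1575  0.03  ]]
step foot [[ 0.69   -0.1155  0.03  ]
 [ 0.6822  0.1678  0.03  ]]
bis z mid [[0.6246 0.0211 0.037 ]
 [0.6111 0.1061 0.037 ]]
(600, 231, 3) (600, 300, 3)
```

View pics/cr2.png

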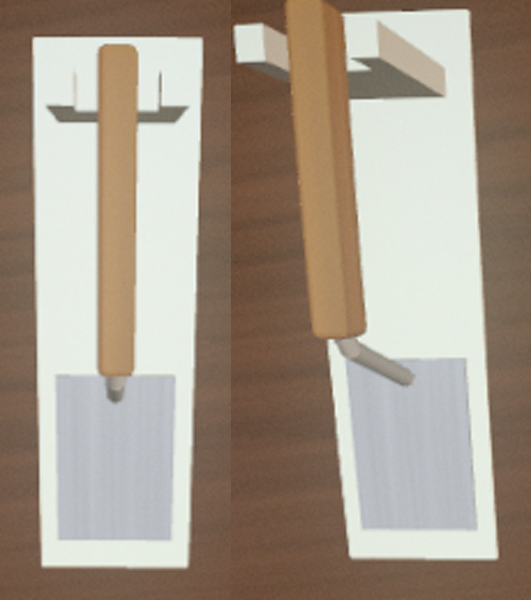

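```bash
python3 - <<'E'
from plan import *
import pickle
np.set_printoptions(precision=4,suppress=True)
w1=pickle.load(open("w1.pkl","rb"));w2=pickle.load(open("w2.pkl","rb"))
print(tri(w1,[(312.5,191.6),(328.5,191.6)],w2,[(145.5,144.3),(158.3,143.8)]))
plan([((.455,-.2005,.15),Rt(-6.3)),((.455,-.2005,.06),Rt(-6.3),4)])
E
```

```text
[[ 0.4772 -0.2103  0.0899  0.0008]
 [ 0.4778 -0.1969  0.0959  0.0004]]
[{"slide":[1.65,-2.75,2.41],"rot":[0.0,0.0,0.0]},{"slide":[1.65,-2.75,2.42],"rot":[0.0,0.0,0.1]},{"slide":[1.64,-2.76,2.41],"rot":[0.0,0.0,0.0]},{"slide":[1.64,-2.76,2.42],"rot":[0.0,0.0,0.1]},{"slide":[1.64,-2.76,2.41],"rot":[0.0,0.0,0.0]},{"slide":[0.0,0.0,3.0],"rot":[0.0,0.0,0.0]},{"slide":[0.0,0.0,3.0],"rot":[0.0,0.0,0.0]},{"slide":[0.0,0.01,3.0],"rot":[0.0,0.0,0.0]}]
```

>>> drive_tool(commands=[{"slide":[1.65,-2.75,2.4],"rot":[0,0,0]},{"slide":[1.65,-2.75,2.4],"rot":[0,0,0.1]},{"slide":[1.65,-2.75,2.4],"rot":[0,0,0.1]},{"slide":[1.65,-2.75,2.4],"rot":[0,0,0.1]},{"slide":[1.65,-2.75,2.4],"rot":[0,0,0]},{"slide":[0,0,3],"rot":[0,0,0]},{"slide":[0,0,3],"rot":[0,0,0]},{"slide":[0,0,3],"rot":[0,0,0]},{"slide":[0,0,0],"rot":[0,0,0]}])

```text
time: 4.92
eef_pos: [0.4535, -0.2005, 0.0595]
tool_rot: [-0.178, -3.133, -0.001]
ft_force: [-0.7, 0.7, -0.2]
opening: 0.0932
finger_force: 0.0
```

>>> drive_tool(commands=[{"slide":[0,0,0],"rot":[0,0,0]},{"slide":[0,0,0],"rot":[0,0,0]},{"slide":[0,0,0],"rot":[0,0,0]},{"slide":[0,0,0],"rot":[0,0,0]},{"slide":[0,0,0],"rot":[0,0,0]},{"slide":[0,0,0],"rot":[0,0,0]}], grip=1, grip_force=50)

```text
time: 5.68
eef_pos: [0.4551, -0.1999, 0.0607]
tool_rot: [0.176, 3.137, -0.0]
ft_force: [-0.7, -0.4, -0.1]
opening: 0.0374
finger_force: 0.0
```

>>> drive_tool(commands=[{"slide":[0,0,0],"rot":[0,0,0]},{"slide":[0,0,0],"rot":[0,0,0]},{"slide":[0,0,0],"rot":[0,0,0]},{"slide":[0,0,0],"rot":[0,0,0]},{"slide":[0,0,0],"rot":[0,0,0]},{"slide":[0,0,0],"rot":[0,0,0]}])

```text
time: 6.42
eef_pos: [0.455, -0.1999, 0.0606]
tool_rot: [-0.176, -3.137, -0.0]
ft_force: [-1.0, 0.3, -1.6]
opening: 0.0135
finger_force: 50.0
```

```bash
python3 - <<'E'
from plan import *
plan([((.455,-.2,.19),Rt(-6.4),4),((.455,.0147,.19),Rt(1.8,-3)),((.455,.0147,.105),Rt(1.8,-3),4)])
E
```

```text
[{"slide":[0.0,0.0,-3.24],"rot":[0.0,0.0,0.0]},{"slide":[0.0,0.0,-3.23],"rot":[0.0,0.0,0.0]},{"slide":[0.0,-0.01,-3.24],"rot":[0.0,0.0,0.0]},{"slide":[0.0,0.0,-3.23],"rot":[0.0,0.0,0.0]},{"slide":[0.48,4.27,0.0],"rot":[0.0,0.6,-1.6]},{"slide":[0.36,4.28,0.0],"rot":[0.1,0.6,-1.7]},{"slide":[0.23,4.29,0.0],"rot":[0.0,0.6,-1.6]},{"slide":[0.12,4.29,0.0],"rot":[0.1,0.6,-1.7]},{"slide":[-0.02,4.29,0.0],"rot":[0.0,0.6,-1.6]},{"slide":[-0.15,0.0,2.83],"rot":[0.0,0.0,0.0]},{"slide":[-0.15,0.0,2.83],"rot":[0.0,0.0,0.0]},{"slide":[-0.14,0.0,2.83],"rot":[0.0,0.0,0.0]}]
```

>>> drive_tool(commands=[{"slide":[0,0,-3.2],"rot":[0,0,0]},{"slide":[0,0,-3.2],"rot":[0,0,0]},{"slide":[0,0,-3.2],"rot":[0,0,0]},{"slide":[0,0,-3.2],"rot":[0,0,0]},{"slide":[0.5,4.3,0],"rot":[0,0.6,-1.6]},{"slide":[0.4,4.3,0],"rot":[0.1,0.6,-1.7]},{"slide":[0.2,4.3,0],"rot":[0,0.6,-1.6]},{"slide":[0.1,4.3,0],"rot":[0.1,0.6,-1.7]},{"slide":[0,4.3,0],"rot":[0,0.6,-1.6]},{"slide":[-0.1,0,2.8],"rot":[0,0,0]},{"slide":[-0.2,0,2.8],"rot":[0,0,0]},{"slide":[0,0,0],"rot":[0,0,0]}])

```text
time: 7.92
eef_pos: [0.4537, 0.0156, 0.1313]
tool_rot: [0.049, -3.085, 0.002]
ft_force: [-0.3, -0.1, -0.4]
opening: 0.0138
finger_force: 50.0
```

>>> drive_tool(commands=[{"slide":[0,0,0],"rot":[0,0,0]},{"slide":[0,0,0],"rot":[0,0,0]}])

```text
time: 8.18
eef_pos: [0.4555, 0.0155, 0.1335]
tool_rot: [0.048, -3.09, 0.001]
ft_force: [0.2, 0.8, -1.0]
opening: 0.0137
finger_force: 50.0
```

```bash
python3 - <<'E'
from h import *
import pickle
o=telemetry.get_obs();print(o["time"],o["eef_pos"],o["tool_rot"],o["ft_force"],o["wrist_torque"])
c=shot("wrist");cv2.imwrite("pics/w3.png",c["frame"]);pickle.dump(c,open("w3.pkl","wb"))
s=shot("scene");pickle.dump(s,open("s3.pkl","wb"))
i=cv2.resize(s["frame"][170:400,180:460],None,fx=1.72,fy=1.72,interpolation=cv2.INTER_CUBIC)
w=cv2.resize(c["frame"],(400,300)); h=np.zeros((i.shape[0],790,3),np.uint8);h[:300,:390]=w[:,:390];h[:,390:390+400]=i[:,:400];cv2.imwrite("pics/c3.png",h)
E
```

```text
8.175 [0.45546533 0.01550938 0.13351872] [ 4.77520953e-02 -3.09040463e+00  6.23877585e-04] [ 0.18578272  0.76640909 -0.97279345] [ 0.08348072 -0.09722863  0.02478125]
```

View pics/c3.png

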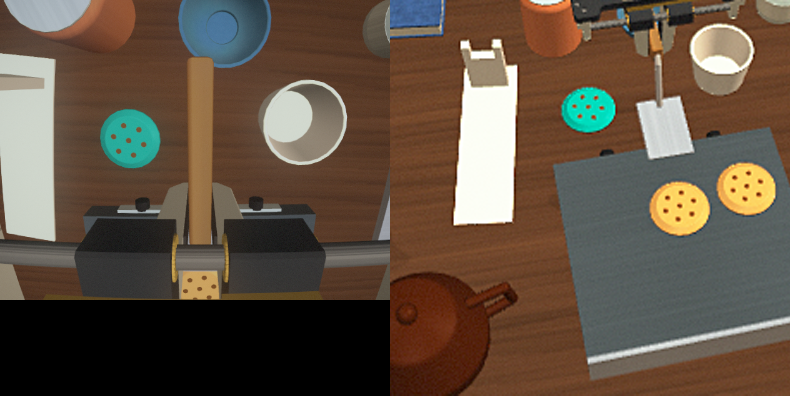

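The wrist view shows the handle held straight, at (200,60–240) of the left panel. The scene view shows the blade level at (665,128) with biscuit 1 straight ahead at (680,208) and biscuit 2 to its left at (747,188).

```bash
python3 - <<'E'
from plan import *
import pickle
s=pickle.load(open("s3.pkl","rb"))
print(onz(s,[(332.9,261.9),(355.6,257.8)],.072))
plan([((.4545,.0147,.0965),Rt(1.8,-3),4)])
E
```

```text
[[ 0.57242709 -0.00315721  0.072     ]
 [ 0.57031113  0.04467867  0.072     ]]
[{"slide":[-0.1,-0.08,3.69],"rot":[0.0,0.1,0.0]}]
```

>>> drive_tool(commands=[{"slide":[-0.1,-0.1,1.8],"rot":[0,0,0]},{"slide":[-0.1,0,1.9],"rot":[0,0,0]},{"slide":[0,0,0],"rot":[0,0,0]},{"slide":[0,0,0.15],"rot":[0,0,0]},{"slide":[0,0,0],"rot":[0,0,0]}])

```text
time: 8.9
eef_pos: [0.4553, 0.0147, 0.0946]
tool_rot: [0.048, -3.09, 0.001]
ft_force: [0.6, 0.3, -0.7]
opening: 0.0134
finger_force: 50.0
```

>>> drive_tool(commands=[{"slide":[0,0,0.1],"rot":[0,0,0]},{"slide":[0,0,0],"rot":[0,0,0]}])

```text
time: 9.15
eef_pos: [0.455, 0.0147, 0.0932]
tool_rot: [0.048, -3.089, 0.001]
ft_force: [1.5, 0.0, -1.1]
opening: 0.0137
finger_force: 50.0
```

>>> drive_tool(commands=[{"slide":[0,0,0.1],"rot":[0,0,0]},{"slide":[0,0,0],"rot":[0,0,0]}])

```text
time: 9.4
eef_pos: [0.4548, 0.0146, 0.092]
tool_rot: [0.048, -3.089, 0.001]
ft_force: [-0.2, -0.1, -1.9]
opening: 0.0137
finger_force: 50.0
```

>>> drive_tool(commands=[{"slide":[0,0,0.1],"rot":[0,0,0]},{"slide":[0,0,0],"rot":[0,0,0]}])

```text
time: 9.65
eef_pos: [0.4544, 0.0146, 0.0911]
tool_rot: [0.048, -3.088, 0.001]
ft_force: [-2.7, 0.2, 3.9]
opening: 0.0136
finger_force: 50.0
```

>>> drive_tool(commands=[{"slide":[-0.8,0,-0.04],"rot":[0,0,0]},{"slide":[-0.8,0,-0.04],"rot":[0,0,0]},{"slide":[-0.8,0,-0.04],"rot":[0,0,0]},{"slide":[-0.8,0,-0.04],"rot":[0,0,0]},{"slide":[0,0,0],"rot":[0,0,0]}])

```text
time: 10.28
eef_pos: [0.487, 0.0156, 0.0911]
tool_rot: [0.048, -3.089, 0.001]
ft_force: [-2.2, -0.2, 3.2]
opening: 0.0138
finger_force: 50.0
```

>>> drive_tool(commands=[{"slide":[-0.5,0,-0.03],"rot":[0,0,0]},{"slide":[-0.5,0,-0.02],"rot":[0,0,0]},{"slide":[0,0,0],"rot":[0,0,0]}])

```text
time: 10.65
eef_pos: [0.4964, 0.0159, 0.091]
tool_rot: [0.048, -3.088, 0.001]
ft_force: [-4.3, -0.1, 5.7]
opening: 0.0135
finger_force: 50.0
```

```bash
cat > v.py <<'E'
import sys
from h import *
o=telemetry.get_obs();print(o["time"],o["eef_pos"],o["tool_rot"],o["ft_force"],o["wrist_torque"])
n=sys.argv[1];s=shot("scene")
i=cv2.resize(s["frame"][220:390,270:450],None,fx=3.3,fy=3.3,interpolation=cv2.INTER_CUBIC);cv2.imwrite(f"pics/{n}.png",i)
E
python3 v.py g1
```

```text
10.65 [0.49640557 0.0158612  0.09104314] [ 4.81989485e-02 -3.08781670e+00  1.01052033e-03] [-4.33828073 -0.08547482  5.67654093] [0.06967213 0.38764345 0.01725   ]
```

View pics/g1.png

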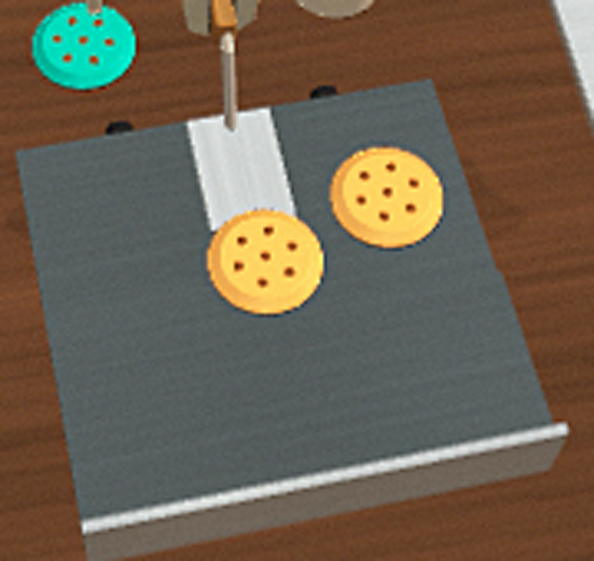

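The blade is under the front rim of biscuit 1 (265,262 in the crop), which sits centred at the step. Biscuit 2 at (387,197) is untouched. Continuing the wedge.

>>> drive_tool(commands=[{"slide":[-0.4,0,-0.02],"rot":[0,0,0]},{"slide":[-0.4,0,-0.02],"rot":[0,0,0]},{"slide":[0,0,0],"rot":[0,0,0]}])

```text
time: 11.08
eef_pos: [0.504, 0.016, 0.091]
tool_rot: [0.048, -3.087, 0.001]
ft_force: [-4.5, 0.3, 6.5]
opening: 0.0138
finger_force: 50.0
```

```bash
cat > b.py <<'E'
from h import *
np.set_printoptions(precision=4,suppress=True)
o=telemetry.get_obs();print(o["time"],o["eef_pos"],o["ft_force"])
for n in("top","scene"):
    s=shot(n);h=cv2.cvtColor(s["frame"],cv2.COLOR_BGR2HSV);m=cv2.inRange(h,(8,90,120),(30,255,255))
    for k in cv2.findContours(m,cv2.RETR_EXTERNAL,cv2.CHAIN_APPROX_NONE)[0]:
        a=cv2.contourArea(k)
        if a<300: continue
        c=np.mean(k.reshape(-1,2),0) ; P=onz(s,[c],.037)[0]
        if .5<P[0]<.85 and -.13<P[1]<.18:
            (cx,cy),_,_=cv2.fitEllipse(k); mm=np.zeros(m.shape,np.uint8);cv2.drawContours(mm,[k],-1,255,-1)
            g=h[...,2][cv2.erode(mm,np.ones((9,9)))>0]
            print(n,a,np.round((cx,cy),1),onz(s,[(cx,cy)],.037)[0],cv2.fitEllipse(k)[1],"dark frac",np.mean(g<170))
E
python3 b.py
```

```text
11.075 [0.504 0.016 0.091] [-4.4816  0.3008  6.5109]
top 435.5 [263.9 213. ] [0.6154 0.1169 0.037 ] (18.93552589416504, 33.97935485839844) dark frac 0.0
top 386.0 [307.  192.5] [0.6613 0.0222 0.037 ] (16.536102294921875, 32.95553207397461) dark frac 0.0
scene 848.5 [350.  299.2] [0.6447 0.0202 0.037 ] (31.21661376953125, 34.67619705200195) dark frac 0.053864168618266976
scene 783.0 [386.7 279.3] [0.6116 0.1045 0.037 ] (29.44499969482422, 33.93653869628906) dark frac 0.06596306068601583
```

>>> drive_tool(commands=[{"slide":[-0.3,0,-0.02],"rot":[0,0,0]},{"slide":[-0.3,0,-0.02],"rot":[0,0,0]},{"slide":[0,0,0],"rot":[0,0,0]}])

```text
time: 11.55
eef_pos: [0.51, 0.0163, 0.0911]
tool_rot: [0.048, -3.087, 0.001]
ft_force: [-4.5, -1.0, 6.4]
opening: 0.0134
finger_force: 50.0
```

```bash
python3 b.py
```

```text
11.55 [0.51   0.0163 0.0911] [-4.4719 -1.0307  6.3849]
top 420.0 [263.5 213.4] [0.6145 0.1179 0.037 ] (18.151456832885742, 34.01362228393555) dark frac 0.0
scene 850.5 [350.  299.2] [0.6446 0.0201 0.037 ] (31.39506721496582, 34.55781936645508) dark frac 0.053864168618266976
scene 783.0 [386.7 279.3] [0.6116 0.1045 0.037 ] (29.44499969482422, 33.93653869628906) dark frac 0.05804749340369393
```

```bash
cat > arc.py <<'E'
from plan import *
import sys
xs,u,dz0=float(sys.argv[1]),float(sys.argv[2]),0
prof=np.array([(28,0),(36,5),(36,8),(28,13)])/1000.
def P(th):
    if th>90:
        a=np.radians(th-90);x0,z0=-.013,.036+u-.008
        return np.array([x0*np.cos(a)+z0*np.sin(a),.008+z0*np.cos(a)-x0*np.sin(a)])
    c,s=np.cos(np.radians(th)),np.sin(np.radians(th))
    X=prof@[c,s];Z=prof@[-s,c]
    return np.array([-X.max()-u*c,-Z.min()+u*s])
off=lambda f:np.array([.12*np.cos(f)+.0555*np.sin(f),.12*np.sin(f)-.0555*np.cos(f)])
o=telemetry.get_obs();p0=np.array(o["eef_pos"]);yaw=1.8
f0=np.radians(-3);w=[]
th0=2.5
for th in np.r_[np.linspace(7,90,16),96,102,108,114]:
    f=np.radians(np.interp(th,[0,60],[-3,10]))
    d=(P(th)-P(th0))-(off(f)-off(f0))
    a=np.radians(yaw)
    w.append((p0+[d[0]*np.cos(a),d[0]*np.sin(a),d[1]],Rt(yaw,np.degrees(f)),9))
print(P(th0),P(90),P(114)); plan(w)
E
python3 arc.py .681 .0175
```

```text
[-0.05379803  0.00198468] [-0.013   0.0535] [0.00663043 0.05485389]
[{"slide":[0.19,0.0,-0.03],"rot":[0.0,-1.6,0.0]},{"slide":[0.11,0.0,-0.18],"rot":[0.0,-1.2,0.0]},{"slide":[0.06,0.0,-0.18],"rot":[0.0,-1.2,0.0]},{"slide":[-0.01,0.0,-0.15],"rot":[0.0,-1.2,0.0]},{"slide":[-0.06,0.0,-0.14],"rot":[0.0,-1.2,0.0]},{"slide":[-0.12,0.0,-0.15],"rot":[0.0,-1.2,0.0]},{"slide":[-0.17,0.0,-0.17],"rot":[0.0,-1.2,0.0]},{"slide":[-0.22,0.0,-0.12],"rot":[0.0,-1.2,0.0]},{"slide":[-0.27,0.0,-0.09],"rot":[0.0,-1.2,0.0]},{"slide":[-0.3,0.0,-0.03],"rot":[0.0,-1.2,0.0]},{"slide":[-0.31,0.0,-0.1],"rot":[0.0,-0.7,0.0]},{"slide":[-0.39,0.0,-0.2],"rot":[0.0,0.0,0.0]}]
[{"slide":[-0.4,0.0,-0.15],"rot":[0.0,0.0,0.0]},{"slide":[-0.42,0.0,-0.09],"rot":[0.0,0.0,0.0]},{"slide":[-0.44,0.0,-0.05],"rot":[0.0,0.0,0.0]},{"slide":[-0.43,0.0,0.0],"rot":[0.0,0.0,0.0]},{"slide":[-0.5,0.0,-0.02],"rot":[0.0,0.0,0.0]},{"slide":[-0.49,0.0,0.02],"rot":[0.0,0.0,0.0]},{"slide":[-0.49,0.0,0.08],"rot":[0.0,0.0,0.0]},{"slide":[-0.48,0.0,0.13],"rot":[0.0,0.0,0.0]}]
```

>>> drive_tool(commands=[{"slide":[0.19,0,-0.03],"rot":[0,-1.6,0]},{"slide":[0.11,0,-0.18],"rot":[0,-1.2,0]},{"slide":[0.06,0,-0.18],"rot":[0,-1.2,0]},{"slide":[0,0,-0.15],"rot":[0,-1.2,0]},{"slide":[-0.06,0,-0.14],"rot":[0,-1.2,0]},{"slide":[-0.12,0,-0.15],"rot":[0,-1.2,0]},{"slide":[-0.17,0,-0.17],"rot":[0,-1.2,0]},{"slide":[-0.22,0,-0.12],"rot":[0,-1.2,0]},{"slide":[0,0,0],"rot":[0,0,0]},{"slide":[0,0,0],"rot":[0,0,0]}])

```text
time: 12.9
eef_pos: [0.5127, 0.0165, 0.1028]
tool_rot: [-0.047, 3.019, 0.003]
ft_force: [0.1, -0.1, -1.4]
opening: 0.0133
finger_force: 50.0
```

```bash
python3 v.py g2; python3 b.py
```

```text
12.9 [0.51266969 0.01647686 0.10275333] [-0.04720341  3.01913077  0.0032777 ] [ 0.12526313 -0.05203288 -1.41758136] [ 0.03591275  0.2834352  -0.04294723]
12.95 [0.5127 0.0165 0.1027] [ 0.2181  0.0984 -2.1327]
top 775.0 [269.5 214. ] [0.6132 0.1047 0.037 ] (31.330965042114258, 31.537384033203125) dark frac 0.0
top 433.0 [307.5 192.5] [0.6612 0.0212 0.037 ] (17.423370361328125, 31.83746337890625) dark frac 0.08571428571428572
scene 900.5 [351.4 298.7] [0.6441 0.0231 0.037 ] (32.47129440307617, 35.41423797607422) dark frac 0.08676789587852494
scene 783.0 [386.7 279.3] [0.6116 0.1045 0.037 ] (29.44499969482422, 33.93653869628906) dark frac 0.05804749340369393
```

View pics/g2.png

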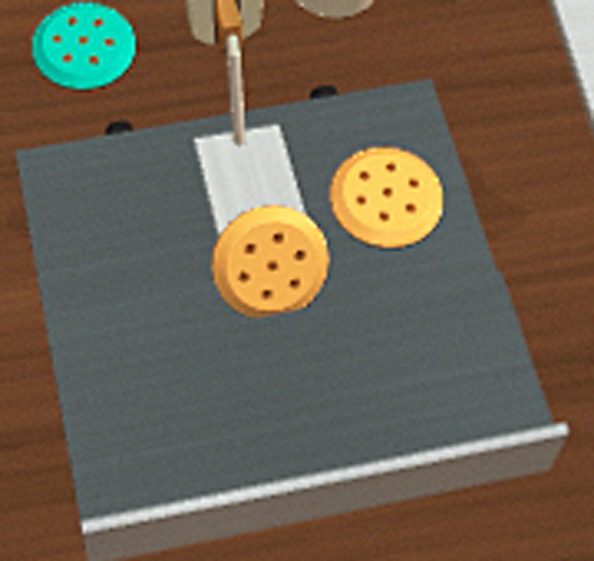

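The biscuit (271,262) is tilting up cleanly on the blade tip with its back at the step. I'll complete the arc.

>>> drive_tool(commands=[{"slide":[-0.27,0,-0.09],"rot":[0,-1.2,0]},{"slide":[-0.3,0,-0.03],"rot":[0,-1.2,0]},{"slide":[-0.31,0,-0.1],"rot":[0,-0.7,0]},{"slide":[-0.39,0,-0.2],"rot":[0,0,0]},{"slide":[-0.4,0,-0.15],"rot":[0,0,0]},{"slide":[-0.42,0,-0.09],"rot":[0,0,0]},{"slide":[-0.44,0,-0.05],"rot":[0,0,0]},{"slide":[-0.43,0,0],"rot":[0,0,0]},{"slide":[-0.5,0,-0.02],"rot":[0,0,0]},{"slide":[-0.5,0,0.02],"rot":[0,0,0]},{"slide":[-0.5,0,0.08],"rot":[0,0,0]},{"slide":[-0.5,0,0.1],"rot":[0,0,0]}])

```text
time: 14.55
eef_pos: [0.5609, 0.0179, 0.1164]
tool_rot: [-0.046, 2.965, 0.004]
ft_force: [0.0, -0.3, -0.5]
opening: 0.0137
finger_force: 50.0
```

```bash
python3 b.py
```

```text
14.55 [0.5609 0.0179 0.1164] [ 0.0318 -0.2741 -0.4737]
top 406.0 [267.8 208.3] [0.6259 0.1085 0.037 ] (18.165170669555664, 34.121986389160156) dark frac 0.0
scene 783.0 [356.  320.9] [0.6937 0.0229 0.037 ] (27.891984939575195, 37.4808464050293) dark frac 0.0
scene 783.0 [386.7 279.3] [0.6116 0.1045 0.037 ] (29.44499969482422, 33.93653869628906) dark frac 0.0633245382585752
```

>>> drive_tool(commands=[{"slide":[0,0,0],"rot":[0,0,0]},{"slide":[0,0,0],"rot":[0,0,0]}])

```text
time: 14.9
eef_pos: [0.5603, 0.0179, 0.1163]
tool_rot: [-0.046, 2.965, 0.004]
ft_force: [-0.9, 1.2, -2.2]
opening: 0.0137
finger_force: 50.0
```

```bash
python3 b.py; python3 v.py g3
```

```text
14.9 [0.5603 0.0179 0.1163] [-0.903   1.2051 -2.1524]
top 414.0 [268.  208.4] [0.6257 0.1082 0.037 ] (18.40920639038086, 33.905818939208984) dark frac 0.0
scene 797.0 [356.  320.7] [0.6933 0.023  0.037 ] (28.2751522064209, 37.28806686401367) dark frac 0.0
scene 783.0 [386.7 279.3] [0.6116 0.1045 0.037 ] (29.44499969482422, 33.93653869628906) dark frac 0.0633245382585752
15.0 [0.5604072  0.01791261 0.11637536] [-0.04638181  2.96515966  0.00440333] [-0.61472551 -0.35181444 -1.23884847] [-0.00212647  0.24846495  0.03135566]
```

View pics/g3.png

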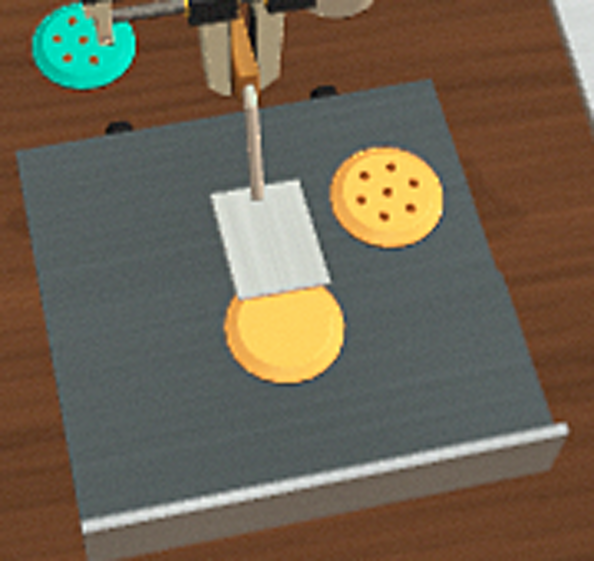

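Biscuit 1 is now on the ledge, plain face up, at (285,325). Biscuit 2 is next.

```bash
python3 - <<'E'
from plan import *
plan([((.555,.018,.15),Rt(1.8,8),4),((.4495,.0994,.15),Rt(1.8,-3)),((.4495,.0994,.0935),Rt(1.8,-3),4)])
E
```

```text
[{"slide":[-0.05,0.03,-3.4],"rot":[0.0,2.1,0.0]},{"slide":[3.4,2.82,-0.48],"rot":[0.0,3.7,0.0]},{"slide":[3.42,2.82,-0.26],"rot":[0.0,3.6,0.0]},{"slide":[3.43,2.82,-0.04],"rot":[0.0,3.7,0.0]},{"slide":[-0.15,0.0,2.82],"rot":[0.0,0.0,0.0]},{"slide":[-0.15,0.0,2.82],"rot":[0.0,0.0,0.0]}]
```

>>> drive_tool(commands=[{"slide":[0,0,-3.4],"rot":[0,2.1,0]},{"slide":[3.4,2.8,-0.5],"rot":[0,3.7,0]},{"slide":[3.4,2.8,-0.3],"rot":[0,3.6,0]},{"slide":[3.4,2.8,0],"rot":[0,3.7,0]},{"slide":[0,0,0],"rot":[0,0,0]},{"slide":[-0.15,0,2.8],"rot":[0,0,0]},{"slide":[-0.15,0,2.8],"rot":[0,0,0]},{"slide":[0,0,0],"rot":[0,0,0]},{"slide":[0,0,0],"rot":[0,0,0]}])

```text
time: 16.18
eef_pos: [0.4501, 0.0981, 0.0946]
tool_rot: [0.047, -3.089, 0.001]
ft_force: [-0.2, 0.0, -0.6]
opening: 0.0136
finger_force: 50.0
```

```bash
python3 b.py;  python3 - <<'E'
from plan import *
o=telemetry.get_obs();print(o["tool_rot"])
plan([((.4495,.0994,.0925),Rt(1.8,-3),4)])
E
```

```text
16.175 [0.4501 0.0981 0.0946] [-0.2367  0.0089 -0.6376]
top 763.0 [269.5 213.7] [0.6137 0.1048 0.037 ] (30.74970054626465, 31.727733612060547) dark frac 0.0
top 772.0 [307. 177.] [0.6965 0.0224 0.037 ] (30.936946868896484, 31.882287979125977) dark frac 0.0
scene 922.5 [355.7 318.8] [0.6893 0.0231 0.037 ] (32.70825958251953, 35.962703704833984) dark frac 0.0
scene 783.0 [386.7 279.3] [0.6116 0.1045 0.037 ] (29.44499969482422, 33.93653869628906) dark frac 0.06068601583113457
[ 4.76552302e-02 -3.09024982e+00  4.13241670e-04]
[{"slide":[0.05,0.11,0.25],"rot":[0.0,0.1,0.0]}]
```

Biscuit 1 triangulates to about z 0.048 at x 0.694, and its ellipse ratio of 0.91 matches flat viewing, so it lies flat. Now I'll press and push biscuit 2.

>>> drive_tool(commands=[{"slide":[0,0.1,0.2],"rot":[0,0,0]},{"slide":[0,0,0.15],"rot":[0,0,0]},{"slide":[0,0,0],"rot":[0,0,0]}])

```text
time: 16.65
eef_pos: [0.4492, 0.0996, 0.0908]
tool_rot: [0.049, -3.089, 0.001]
ft_force: [-2.7, 0.1, 4.3]
opening: 0.0134
finger_force: 50.0
```

>>> drive_tool(commands=[{"slide":[-0.7,0,-0.04],"rot":[0,0,0]},{"slide":[-0.7,0,-0.04],"rot":[0,0,0]},{"slide":[-0.7,0,-0.04],"rot":[0,0,0]},{"slide":[-0.7,0,-0.04],"rot":[0,0,0]},{"slide":[-0.7,0,-0.04],"rot":[0,0,0]},{"slide":[0,0,0],"rot":[0,0,0]}])

```text
time: 17.4
eef_pos: [0.484, 0.1005, 0.0909]
tool_rot: [0.048, -3.088, 0.001]
ft_force: [-3.3, 0.1, 4.3]
opening: 0.0135
finger_force: 50.0
```

```bash
python3 b.py
```

```text
17.4 [0.484  0.1005 0.0909] [-3.306   0.0867  4.2803]
top 519.0 [269.4 202.2] [0.6395 0.1051 0.037 ] (24.85124969482422, 32.89765167236328) dark frac 0.0
top 772.0 [306.9 176.9] [0.6965 0.0224 0.037 ] (31.016475677490234, 31.801389694213867) dark frac 0.0
scene 920.5 [355.7 318.9] [0.6894 0.0231 0.037 ] (32.63832092285156, 35.96126174926758) dark frac 0.0
scene 795.0 [389.5 287.5] [0.6315 0.1059 0.037 ] (29.639057159423828, 34.2269287109375) dark frac 0.05370843989769821
```

>>> drive_tool(commands=[{"slide":[-0.4,0,-0.02],"rot":[0,0,0]},{"slide":[-0.4,0,-0.02],"rot":[0,0,0]},{"slide":[-0.4,0,-0.02],"rot":[0,0,0]},{"slide":[-0.4,0,-0.02],"rot":[0,0,0]},{"slide":[-0.4,0,-0.02],"rot":[0,0,0]},{"slide":[-0.35,0,-0.02],"rot":[0,0,0]},{"slide":[0,0,0],"rot":[0,0,0]}])

```text
time: 18.38
eef_pos: [0.5069, 0.1012, 0.0909]
tool_rot: [0.048, -3.087, 0.001]
ft_force: [-5.2, -0.1, 6.8]
opening: 0.0134
finger_force: 50.0
```

```bash
python3 b.py; python3 arc.py .678 .0175
```

```text
18.375 [0.5069 0.1012 0.0909] [-5.1839 -0.1113  6.7862]
top 771.5 [307.  176.9] [0.6965 0.0224 0.037 ] (31.014501571655273, 31.766185760498047) dark frac 0.0
scene 921.5 [355.7 318.9] [0.6893 0.0231 0.037 ] (32.69624328613281, 35.93768310546875) dark frac 0.0
scene 829.5 [390.7 291.5] [0.6411 0.1062 0.037 ] (30.70815086364746, 34.46928787231445) dark frac 0.06341463414634146
[-0.05379803  0.00198468] [-0.013   0.0535] [0.00663043 0.05485389]
[{"slide":[0.19,0.0,-0.03],"rot":[0.0,-1.6,0.0]},{"slide":[0.11,0.0,-0.18],"rot":[0.0,-1.2,0.0]},{"slide":[0.06,0.0,-0.18],"rot":[0.0,-1.2,0.0]},{"slide":[-0.01,0.0,-0.15],"rot":[0.0,-1.2,0.0]},{"slide":[-0.06,0.0,-0.14],"rot":[0.0,-1.2,0.0]},{"slide":[-0.12,0.0,-0.15],"rot":[0.0,-1.2,0.0]},{"slide":[-0.17,0.0,-0.17],"rot":[0.0,-1.2,0.0]},{"slide":[-0.22,0.0,-0.12],"rot":[0.0,-1.2,0.0]},{"slide":[-0.27,0.0,-0.09],"rot":[0.0,-1.2,0.0]},{"slide":[-0.3,0.0,-0.03],"rot":[0.0,-1.2,0.0]},{"slide":[-0.31,0.0,-0.1],"rot":[0.0,-0.7,0.0]},{"slide":[-0.39,0.0,-0.2],"rot":[0.0,0.0,0.0]}]
[{"slide":[-0.4,0.0,-0.15],"rot":[0.0,0.0,0.0]},{"slide":[-0.42,0.0,-0.09],"rot":[0.0,0.0,0.0]},{"slide":[-0.44,0.0,-0.05],"rot":[0.0,0.0,0.0]},{"slide":[-0.43,0.0,0.0],"rot":[0.0,0.0,0.0]},{"slide":[-0.5,0.0,-0.03],"rot":[0.0,0.0,0.0]},{"slide":[-0.49,0.0,0.03],"rot":[0.0,0.0,0.0]},{"slide":[-0.49,0.0,0.08],"rot":[0.0,0.0,0.0]},{"slide":[-0.48,0.0,0.13],"rot":[0.0,0.0,0.0]}]
```

Biscuit 2 is at the step (x 0.641) with the tip 17 mm short of its centre. I'll run the same arc.

>>> drive_tool(commands=[{"slide":[0.19,0,-0.03],"rot":[0,-1.6,0]},{"slide":[0.11,0,-0.18],"rot":[0,-1.2,0]},{"slide":[0.06,0,-0.18],"rot":[0,-1.2,0]},{"slide":[0,0,-0.15],"rot":[0,-1.2,0]},{"slide":[-0.06,0,-0.14],"rot":[0,-1.2,0]},{"slide":[-0.12,0,-0.15],"rot":[0,-1.2,0]},{"slide":[-0.17,0,-0.17],"rot":[0,-1.2,0]},{"slide":[-0.22,0,-0.12],"rot":[0,-1.2,0]},{"slide":[0,0,0],"rot":[0,0,0]},{"slide":[0,0,0],"rot":[0,0,0]}])

```text
time: 19.73
eef_pos: [0.5098, 0.1015, 0.1025]
tool_rot: [-0.047, 3.019, 0.003]
ft_force: [-0.1, 0.8, -1.0]
opening: 0.0136
finger_force: 50.0
```

>>> drive_tool(commands=[{"slide":[-0.27,0,-0.09],"rot":[0,-1.2,0]},{"slide":[-0.3,0,-0.03],"rot":[0,-1.2,0]},{"slide":[-0.31,0,-0.1],"rot":[0,-0.7,0]},{"slide":[-0.39,0,-0.2],"rot":[0,0,0]},{"slide":[-0.4,0,-0.15],"rot":[0,0,0]},{"slide":[-0.42,0,-0.09],"rot":[0,0,0]},{"slide":[-0.44,0,-0.05],"rot":[0,0,0]},{"slide":[-0.43,0,0],"rot":[0,0,0]},{"slide":[-0.5,0,-0.02],"rot":[0,0,0]},{"slide":[-0.5,0,0.02],"rot":[0,0,0]},{"slide":[-0.5,0,0.08],"rot":[0,0,0]},{"slide":[-0.5,0,0.1],"rot":[0,0,0]}])

```text
time: 21.22
eef_pos: [0.558, 0.1029, 0.1161]
tool_rot: [-0.046, 2.965, 0.004]
ft_force: [0.7, -0.0, -2.2]
opening: 0.0136
finger_force: 50.0
```

>>> drive_tool(commands=[{"slide":[0,0,0],"rot":[0,0,0]},{"slide":[0.3,0,-3],"rot":[0,2,0]},{"slide":[4,0,-0.5],"rot":[0,4,0]},{"slide":[4,0,-0.3],"rot":[0,4,0]},{"slide":[0,0,0],"rot":[0,0,0]},{"slide":[0,0,0],"rot":[0,0,0]}])

```text
time: 21.98
eef_pos: [0.47, 0.1002, 0.1447]
tool_rot: [-0.049, 3.138, 0.001]
ft_force: [1.0, -0.5, -0.6]
opening: 0.0138
finger_force: 50.0
```

```bash
python3 b.py
```

```text
21.975 [0.47   0.1002 0.1447] [ 1.0102 -0.5031 -0.5879]
top 768.5 [268.1 178.1] [0.6938 0.1087 0.037 ] (30.86049461364746, 31.80471420288086) dark frac 0.0
top 772.0 [306.9 176.9] [0.6965 0.0224 0.037 ] (31.016475677490234, 31.801389694213867) dark frac 0.0
scene 920.5 [355.7 318.9] [0.6894 0.0231 0.037 ] (32.63749313354492, 35.958770751953125) dark frac 0.0
scene 900.5 [397.6 311.2] [0.6867 0.1096 0.037 ] (31.97492218017578, 35.892879486083984) dark frac 0.0
```

Both biscuits are now plain face up. Triangulated heights (about 0.048) and ellipse ratios (0.91, 0.89) match flat on the ledge. Now the spatula goes home.

```bash
python3 - <<'E'
from plan import *
H=Rt(-6.43)
plan([((.465,.1,.19),Rt(1.8),5),((.455,-.2,.19),H),((.455,-.2,.10),H,4),((.455,-.2,.063),H,2)])
E
```

```text
[{"slide":[0.49,-0.01,-4.55],"rot":[0.0,0.2,0.0]},{"slide":[0.28,-4.28,0.0],"rot":[0.0,0.0,1.2]},{"slide":[0.19,-4.28,0.0],"rot":[0.0,0.0,1.2]},{"slide":[0.09,-4.29,0.0],"rot":[0.0,0.0,1.2]},{"slide":[0.01,-4.29,0.0],"rot":[0.0,0.0,1.2]},{"slide":[-0.08,-4.29,0.0],"rot":[0.0,0.0,1.1]},{"slide":[-0.17,-4.28,0.0],"rot":[0.0,0.0,1.2]},{"slide":[-0.26,-4.28,0.0],"rot":[0.0,0.0,1.1]},{"slide":[0.0,0.0,3.0],"rot":[0.0,0.0,0.0]},{"slide":[0.0,0.0,3.0],"rot":[0.0,0.0,0.0]},{"slide":[0.0,0.0,3.0],"rot":[0.0,0.0,0.0]},{"slide":[0.0,0.0,1.85],"rot":[0.0,0.0,0.0]}]
[{"slide":[0.0,0.0,1.85],"rot":[0.0,0.0,0.0]}]
```

>>> drive_tool(commands=[{"slide":[0.5,0,-4.5],"rot":[0,0.2,0]},{"slide":[0.28,-4.28,0],"rot":[0,0,1.2]},{"slide":[0.19,-4.28,0],"rot":[0,0,1.2]},{"slide":[0.09,-4.29,0],"rot":[0,0,1.2]},{"slide":[0,-4.29,0],"rot":[0,0,1.2]},{"slide":[-0.08,-4.29,0],"rot":[0,0,1.1]},{"slide":[-0.17,-4.28,0],"rot":[0,0,1.2]},{"slide":[-0.26,-4.28,0],"rot":[0,0,1.1]},{"slide":[0,0,3],"rot":[0,0,0]},{"slide":[0,0,3],"rot":[0,0,0]},{"slide":[0,0,0],"rot":[0,0,0]},{"slide":[0,0,0],"rot":[0,0,0]}])

```text
time: 23.58
eef_pos: [0.4546, -0.2003, 0.1301]
tool_rot: [-0.175, -3.135, 0.0]
ft_force: [0.2, -0.1, -1.8]
opening: 0.014
finger_force: 50.0
```

```bash
python3 - <<'E'
from plan import *
H=Rt(-6.43)
plan([((.455,-.2,.08),H,3),((.455,-.2,.062),H,1)])
E
```

```text
[{"slide":[-0.02,0.02,2.5],"rot":[0.0,0.0,0.0]},{"slide":[-0.02,0.01,2.51],"rot":[0.0,-0.1,0.0]},{"slide":[0.0,0.0,0.9],"rot":[0.0,0.0,0.0]},{"slide":[0.0,0.0,0.9],"rot":[0.0,0.0,0.0]}]
```

>>> drive_tool(commands=[{"slide":[0,0,2.5],"rot":[0,0,0]},{"slide":[-0.04,0.03,2.5],"rot":[0,-0.1,0]},{"slide":[0,0,0.9],"rot":[0,0,0]},{"slide":[0,0,0.8],"rot":[0,0,0]},{"slide":[0,0,0],"rot":[0,0,0]},{"slide":[0,0,0],"rot":[0,0,0]}])

```text
time: 24.32
eef_pos: [0.4547, -0.1999, 0.0631]
tool_rot: [0.176, 3.136, -0.0]
ft_force: [0.1, -0.0, -1.6]
opening: 0.0134
finger_force: 50.0
```

>>> drive_tool(commands=[{"slide":[0,0,0.1],"rot":[0,0,0]},{"slide":[0,0,0],"rot":[0,0,0]}])

```text
time: 24.58
eef_pos: [0.4545, -0.1998, 0.0617]
tool_rot: [0.176, 3.136, -0.0]
ft_force: [-0.6, 0.5, -1.7]
opening: 0.0139
finger_force: 50.0
```

>>> drive_tool(commands=[{"slide":[0,0,0.1],"rot":[0,0,0]},{"slide":[0,0,0],"rot":[0,0,0]}])

```text
time: 24.82
eef_pos: [0.4545, -0.1998, 0.0606]
tool_rot: [0.176, 3.137, -0.0]
ft_force: [0.5, 0.9, 0.3]
opening: 0.0139
finger_force: 50.0
```

>>> drive_tool(commands=[{"slide":[0,0,0],"rot":[0,0,0]},{"slide":[0,0,0],"rot":[0,0,0]},{"slide":[0,0,0],"rot":[0,0,0]},{"slide":[0,0,0],"rot":[0,0,0]},{"slide":[0,0,0],"rot":[0,0,0]},{"slide":[0,0,-2],"rot":[0,0,0]},{"slide":[0,0,-5],"rot":[0,0,0]},{"slide":[0,0,-5],"rot":[0,0,0]},{"slide":[0,0,-5],"rot":[0,0,0]},{"slide":[0,0,-5],"rot":[0,0,0]},{"slide":[0,0,0],"rot":[0,0,0]}], grip=-1)

```text
time: 26.2
eef_pos: [0.4559, -0.2004, 0.284]
tool_rot: [0.175, 3.13, -0.002]
ft_force: [-0.4, 0.6, 0.1]
opening: 0.0933
finger_force: 0.0
```

```bash
python3 - <<'E'
from plan import *
print(telemetry.get_obs()["opening"])
plan([((.53,.05,.29),Rt(0)),((.56,.33,.29),Rt(0))],step=5.8)
E
```

```text
0.09333408877977538
[{"slide":[-0.91,5.14,-0.12],"rot":[0.0,0.1,-1.3]},{"slide":[-1.03,5.12,-0.12],"rot":[0.0,0.1,-1.3]},{"slide":[-1.15,5.1,-0.12],"rot":[0.0,0.1,-1.3]},{"slide":[-1.26,5.07,-0.13],"rot":[0.0,0.0,-1.3]},{"slide":[-1.37,5.04,-0.12],"rot":[-0.1,0.1,-1.2]},{"slide":[-0.6,5.6,0.0],"rot":[0.0,0.0,0.0]},{"slide":[-0.6,5.6,0.0],"rot":[0.0,0.0,0.0]},{"slide":[-0.6,5.6,0.0],"rot":[0.0,0.0,0.0]},{"slide":[-0.6,5.6,0.0],"rot":[0.0,0.0,0.0]},{"slide":[-0.6,5.6,0.01],"rot":[0.0,0.0,0.0]}]
```

>>> drive_tool(commands=[{"slide":[-0.9,5.1,0],"rot":[0,0,-1.3]},{"slide":[-1,5.1,0],"rot":[0,0,-1.3]},{"slide":[-1.1,5.1,0],"rot":[0,0,-1.3]},{"slide":[-1.3,5.1,0],"rot":[0,0,-1.3]},{"slide":[-1.4,5.1,0],"rot":[0,0,-1.2]},{"slide":[-0.6,5.6,0],"rot":[0,0,0]},{"slide":[-0.6,5.6,0],"rot":[0,0,0]},{"slide":[-0.6,5.6,0],"rot":[0,0,0]},{"slide":[-0.6,5.6,0],"rot":[0,0,0]},{"slide":[-0.6,5.6,0],"rot":[0,0,0]},{"slide":[0,0,0],"rot":[0,0,0]},{"slide":[0,0,0],"rot":[0,0,0]}])

```text
time: 27.7
eef_pos: [0.5578, 0.3302, 0.279]
tool_rot: [0.0, -3.14, 0.003]
ft_force: [0.3, -0.6, -0.5]
opening: 0.093
finger_force: 0.0
```

```bash
cat > bars.py <<'E'
from h import *
import pickle,sys
np.set_printoptions(precision=4,suppress=True)
c=shot("wrist");cv2.imwrite(f"pics/{sys.argv[1]}.png",c["frame"]);pickle.dump(c,open(sys.argv[1]+".pkl","wb"))
def find(c,z=.028):
    h=cv2.cvtColor(c["frame"],cv2.COLOR_BGR2HSV);m=cv2.inRange(h,(16,70,185),(35,255,255));m[375:]=0
    m=cv2.morphologyEx(m,cv2.MORPH_OPEN,np.ones((5,5)))
    out=[]
    for k in cv2.findContours(m,cv2.RETR_EXTERNAL,cv2.CHAIN_APPROX_NONE)[0]:
        if cv2.contourArea(k)<400: continue
        P=onz(c,k.reshape(-1,2),z)[:,:2].astype(np.float32)*1000
        r=cv2.minAreaRect(P); w,hh=r[1]
        a=r[2] if w>hh else r[2]+90
        M=cv2.minAreaRect(k)
        out.append((np.array(r[0])/1000,(max(w,hh),min(w,hh)),(a+90)%180-90,np.array(M[0]),cv2.contourArea(k)))
    return out
if __name__=="__main__":
    o=telemetry.get_obs();print(o["time"],o["eef_pos"],o["tool_rot"])
    for q in find(c): print(*q)
E
python3 bars.py b1
```

```text
27.75 [0.5581 0.3295 0.2794] [-0.002  -3.1403  0.0026]
[0.7016 0.0093] (73.76908111572266, 69.99290466308594) 89.4555892944336 [ 49.  319.5] 2402.0
[0.6991 0.0979] (73.898681640625, 70.90953063964844) -42.74633026123047 [119.6195 318.7921] 2634.0
[0.5679 0.3208] (60.69931411743164, 26.65703773498535) 1.83590829372406 [310.9365 207.3401] 1396.5
[0.4484 0.3215] (60.54190444946289, 26.65120506286621) -4.6305389404296875 [310.9894  85.7964] 1729.0
[0.4464 0.4016] (60.473384857177734, 26.470149993896484) -4.3267669677734375 [394.3597  84.2622] 1697.0
```

View pics/b1.png

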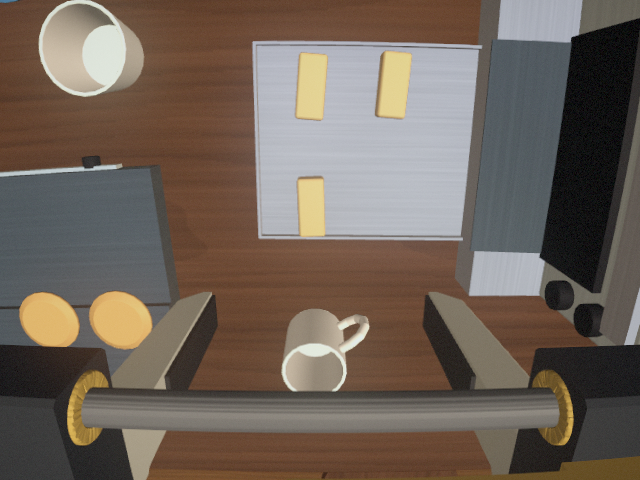

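The wrist view shows both biscuits plain side up at (49,320) and (120,319). The three bars are at (311,207), (311,86) and (394,84), and 60 x 27 mm at z = 0.028 fits the description. Plan: pick each across its width with a 46 mm opening.

```bash
python3 - <<'E'
from plan import *
import pickle
w=pickle.load(open("w1.pkl","rb"));P=onz(w,[(13,133),(168,98),(218,291),(79,315)],.026);print(P,P.mean(0))
h=cv2.cvtColor(w["frame"],cv2.COLOR_BGR2HSV)
plan([((.568,.3208,.08),Rt(1.8)),((.568,.3208,.03),Rt(1.8),3),((.568,.3208,.0085),Rt(1.8),1.1)])
E
```

```text
[[ 0.39375184 -0.50960959  0.026     ]
 [ 0.383129   -0.34074212  0.026     ]
 [ 0.58674746 -0.32763226  0.026     ]
 [ 0.60053939 -0.49473166  0.026     ]] [ 0.49104192 -0.41817891  0.026     ]
[{"slide":[-0.25,-0.21,4.99],"rot":[0.0,0.0,-0.5]},{"slide":[-0.25,-0.21,4.98],"rot":[0.0,0.0,-0.5]},{"slide":[-0.25,-0.21,4.99],"rot":[0.0,0.0,-0.4]},{"slide":[-0.26,-0.21,4.98],"rot":[-0.1,-0.1,-0.5]},{"slide":[0.0,0.0,2.5],"rot":[0.0,0.0,0.0]},{"slide":[0.01,-0.01,2.5],"rot":[0.0,0.0,0.0]},{"slide":[0.0,0.0,1.08],"rot":[0.0,0.0,0.0]},{"slide":[0.0,0.0,1.07],"rot":[0.0,0.0,0.0]}]
```

>>> drive_tool(commands=[{"slide":[-0.25,-0.2,5],"rot":[0,0,-0.5]},{"slide":[-0.25,-0.2,5],"rot":[0,0,-0.5]},{"slide":[-0.25,-0.2,5],"rot":[0,0,-0.5]},{"slide":[-0.25,-0.2,5],"rot":[0,0,-0.5]},{"slide":[0,0,2],"rot":[0,0,0]},{"slide":[0,0,0],"rot":[0,0,0]},{"slide":[0,0,0],"rot":[0,0,0]}], grip=0, grip_force=20)

```text
time: 28.62
eef_pos: [0.5693, 0.3235, 0.0623]
tool_rot: [-0.054, 3.139, 0.002]
ft_force: [0.2, 0.0, 0.6]
opening: 0.0467
finger_force: 0.0
```

```bash
python3 - <<'E'
from plan import *
o=telemetry.get_obs();print(o["opening"])
plan([((.568,.3208,.03),Rt(1.8),2),((.568,.3208,.0085),Rt(1.8),1.1)])
E
```

```text
0.04670462989409031
[{"slide":[0.07,-0.14,1.62],"rot":[0.0,0.1,0.1]},{"slide":[0.08,-0.13,1.61],"rot":[0.1,0.0,0.1]},{"slide":[0.0,0.0,1.08],"rot":[0.0,0.0,0.0]},{"slide":[0.0,0.0,1.07],"rot":[0.0,0.0,0.0]}]
```

>>> drive_tool(commands=[{"slide":[0.07,-0.14,1.6],"rot":[0,0,0.1]},{"slide":[0.08,-0.13,1.6],"rot":[0,0,0.1]},{"slide":[0,0,1.1],"rot":[0,0,0]},{"slide":[0,0,1.1],"rot":[0,0,0]},{"slide":[0,0,0],"rot":[0,0,0]},{"slide":[0,0,0],"rot":[0,0,0]}])

```text
time: 29.38
eef_pos: [0.567, 0.3204, 0.0065]
tool_rot: [0.049, -3.141, 0.0]
ft_force: [1.3, -0.5, 1.3]
opening: 0.0464
finger_force: 0.0
```

>>> drive_tool(commands=[{"slide":[0,0,0],"rot":[0,0,0]},{"slide":[0,0,0],"rot":[0,0,0]},{"slide":[0,0,0],"rot":[0,0,0]},{"slide":[0,0,0],"rot":[0,0,0]}], grip=1)

```text
time: 29.88
eef_pos: [0.5671, 0.3205, 0.0068]
tool_rot: [-0.049, 3.141, 0.0]
ft_force: [-0.6, -0.4, 2.2]
opening: 0.0281
finger_force: 20.0
```

```bash
cat > tin.py <<'E'
from plan import *
import sys
T=np.array([.4915,-.4195]);a=np.radians(3.9)
def tp(x,y): return T+[x*np.cos(a)-y*np.sin(a),x*np.sin(a)+y*np.cos(a)]
if __name__=="__main__":
    x,y=float(sys.argv[1]),float(sys.argv[2]);p=tp(x,y);o=telemetry.get_obs();q=o["eef_pos"]
    print(o["opening"],o["finger_force"],p)
    plan([((q[0],q[1],.12),Rt(1.8 if len(sys.argv)<4 else float(sys.argv[3])),4),((.57,.05,.17),Rt(3),5.6),((*p,.13),Rt(3.9),5.6),((*p,.05),Rt(3.9),4)])
E
python3 tin.py -.045 .032
```

```text
0.028110790664582268 20.00009447336197 [ 0.44442772 -0.39063479]
[{"slide":[0.0,0.0,-3.77],"rot":[0.0,0.0,0.0]},{"slide":[0.0,0.0,-3.78],"rot":[0.0,0.0,0.0]},{"slide":[0.0,0.0,-3.77],"rot":[0.0,0.0,0.0]},{"slide":[0.11,-5.41,-1.0],"rot":[0.0,0.0,-0.2]},{"slide":[0.13,-5.41,-1.0],"rot":[0.0,0.0,-0.3]},{"slide":[0.16,-5.41,-1.0],"rot":[0.0,0.0,-0.2]},{"slide":[0.17,-5.4,-1.0],"rot":[0.0,0.0,-0.3]},{"slide":[0.2,-5.4,-1.01],"rot":[0.0,0.0,-0.2]},{"slide":[1.65,-4.82,0.44],"rot":[0.0,0.0,-0.1]},{"slide":[1.66,-4.81,0.44],"rot":[0.0,0.0,-0.1]},{"slide":[1.67,-4.81,0.44],"rot":[0.0,0.0,-0.1]},{"slide":[1.67,-4.81,0.45],"rot":[0.0,0.0,-0.1]}]
[{"slide":[1.68,-4.81,0.44],"rot":[0.0,0.0,-0.1]},{"slide":[1.69,-4.8,0.45],"rot":[0.0,0.0,-0.1]},{"slide":[1.7,-4.8,0.44],"rot":[0.0,0.0,-0.1]},{"slide":[1.71,-4.8,0.45],"rot":[0.0,0.0,-0.1]},{"slide":[1.72,-4.79,0.44],"rot":[0.0,0.0,-0.1]},{"slide":[0.0,0.0,4.0],"rot":[0.0,0.0,0.0]},{"slide":[0.0,0.0,4.0],"rot":[0.0,0.0,0.0]}]
```

>>> drive_tool(commands=[{"slide":[0,0,-2],"rot":[0,0,0]},{"slide":[0,0,-4.6],"rot":[0,0,0]},{"slide":[0,0,-4.7],"rot":[0,0,0]},{"slide":[0.1,-5.4,-1],"rot":[0,0,-0.2]},{"slide":[0.1,-5.4,-1],"rot":[0,0,-0.3]},{"slide":[0.2,-5.4,-1],"rot":[0,0,-0.2]},{"slide":[0.2,-5.4,-1],"rot":[0,0,-0.3]},{"slide":[0.2,-5.4,-1],"rot":[0,0,-0.2]},{"slide":[1.7,-4.8,0.4],"rot":[0,0,-0.1]},{"slide":[1.7,-4.8,0.4],"rot":[0,0,-0.1]},{"slide":[1.7,-4.8,0.4],"rot":[0,0,-0.1]},{"slide":[1.7,-4.8,0.4],"rot":[0,0,-0.1]}])

```text
time: 31.38
eef_pos: [0.5119, -0.1468, 0.1547]
tool_rot: [-0.093, 3.139, -0.001]
ft_force: [-0.0, -0.5, -1.0]
opening: 0.0278
finger_force: 20.0
```

>>> drive_tool(commands=[{"slide":[1.7,-4.8,0.4],"rot":[0,0,-0.1]},{"slide":[1.7,-4.8,0.4],"rot":[0,0,-0.1]},{"slide":[1.7,-4.8,0.4],"rot":[0,0,-0.1]},{"slide":[1.7,-4.8,0.4],"rot":[0,0,-0.1]},{"slide":[1.7,-4.8,0.4],"rot":[0,0,-0.1]},{"slide":[0,0,4],"rot":[0,0,0]},{"slide":[0,0,3],"rot":[0,0,0]},{"slide":[0,0,0],"rot":[0,0,0]},{"slide":[0,0,0],"rot":[0,0,0]}])

```text
time: 32.5
eef_pos: [0.4431, -0.3903, 0.065]
tool_rot: [-0.107, 3.139, -0.001]
ft_force: [-0.4, -0.3, 0.1]
opening: 0.0277
finger_force: 20.0
```

```bash
python3 - <<'E'
from tin import *
o=telemetry.get_obs();print(o["time"],o["eef_pos"],o["opening"],o["joint_pos"])
p=tp(-.045,.032);plan([((*p,.03),Rt(3.9),2),((*p,.0085),Rt(3.9),1.1)])
E
```

```text
32.5 [ 0.44306762 -0.3902748   0.06497564] 0.027717844572001753 [ 0.67583478  0.6467245  -0.07384674  2.0286757   0.09898532  0.46816086
  2.16747526]
[{"slide":[-0.06,-0.02,1.75],"rot":[0.0,0.0,0.0]},{"slide":[-0.07,-0.02,1.75],"rot":[-0.1,0.1,0.0]},{"slide":[0.0,0.0,1.07],"rot":[0.0,0.0,0.0]},{"slide":[0.0,0.0,1.08],"rot":[0.0,0.0,0.0]}]
```

>>> drive_tool(commands=[{"slide":[-0.1,0,1.8],"rot":[0,0,0]},{"slide":[0,0,1.8],"rot":[0,0,0]},{"slide":[0,0,1],"rot":[0,0,0]},{"slide":[0,0,0.9],"rot":[0,0,0]},{"slide":[0,0,0],"rot":[0,0,0]},{"slide":[0,0,0],"rot":[0,0,0]}])

```text
time: 33.25
eef_pos: [0.4436, -0.39, 0.0087]
tool_rot: [-0.107, 3.14, -0.0]
ft_force: [-0.2, -0.2, 0.4]
opening: 0.0279
finger_force: 20.0
```

>>> drive_tool(commands=[{"slide":[0,0,0.15],"rot":[0,0,0]},{"slide":[0,0,0],"rot":[0,0,0]}])

```text
time: 33.5
eef_pos: [0.4436, -0.39, 0.0072]
tool_rot: [-0.107, 3.14, -0.0]
ft_force: [0.8, -0.2, 0.2]
opening: 0.0278
finger_force: 20.0
```

>>> drive_tool(commands=[{"slide":[0,0,0.1],"rot":[0,0,0]},{"slide":[0,0,0],"rot":[0,0,0]}])

```text
time: 33.75
eef_pos: [0.4435, -0.3899, 0.006]
tool_rot: [0.107, -3.14, 0.0]
ft_force: [0.5, 0.3, 0.1]
opening: 0.0275
finger_force: 20.0
```

>>> drive_tool(commands=[{"slide":[0,0,0.06],"rot":[0,0,0]},{"slide":[0,0,0],"rot":[0,0,0]}])

```text
time: 34.0
eef_pos: [0.4435, -0.39, 0.0057]
tool_rot: [-0.107, 3.14, -0.0]
ft_force: [-0.5, 1.0, 4.5]
opening: 0.0279
finger_force: 20.0
```

>>> drive_tool(commands=[{"slide":[0,0,0],"rot":[0,0,0]},{"slide":[0,0,0],"rot":[0,0,0]},{"slide":[0,0,0],"rot":[0,0,0]},{"slide":[0,0,-2],"rot":[0,0,0]},{"slide":[0,0,-6],"rot":[0,0,0]},{"slide":[0,0,-6],"rot":[0,0,0]},{"slide":[-1.5,5,-1],"rot":[0,0,0.3]},{"slide":[-1.5,5,-1],"rot":[0,0,0.3]},{"slide":[-1.5,5,-1],"rot":[0,0,0.3]},{"slide":[-1.5,5,-1],"rot":[0,0,0.3]},{"slide":[-1.5,5,-1],"rot":[0,0,0.3]},{"slide":[-1.5,5,-1],"rot":[0,0,0.3]}], grip=0)

```text
time: 35.5
eef_pos: [0.5171, -0.0838, 0.2058]
tool_rot: [-0.057, 3.141, -0.0]
ft_force: [0.6, 0.3, 0.0]
opening: 0.0472
finger_force: 0.0
```

>>> drive_tool(commands=[{"slide":[-1.5,5,0],"rot":[0,0,0.3]},{"slide":[-1.5,5,0],"rot":[0,0,0.3]},{"slide":[0,5.8,-0.5],"rot":[0,0,0.3]},{"slide":[0,5.8,-0.5],"rot":[0,0,0.3]},{"slide":[0,5.8,-0.5],"rot":[0,0,0.3]},{"slide":[0.3,5.8,-0.5],"rot":[0,0,0.3]},{"slide":[0.3,5.8,-0.5],"rot":[0,0,0.3]},{"slide":[0,0,0],"rot":[0,0,0]},{"slide":[0,0,0],"rot":[0,0,0]}])

```text
time: 36.62
eef_pos: [0.5328, 0.3048, 0.23]
tool_rot: [0.0, -3.141, 0.002]
ft_force: [1.0, -0.3, -0.4]
opening: 0.0464
finger_force: 0.0
```

```bash
python3 bars.py b2
```

```text
36.675 [0.5331 0.3039 0.2301] [-0.0021 -3.1411  0.0019]
[0.6737 0.0982] (52.0495719909668, 15.497684478759766) 89.23248291015625 [122.6514 341.413 ] 452.0
[0.6931 0.006 ] (70.95308685302734, 48.85595703125) -87.10131525993347 [ 45.  354.5] 1740.0
[0.4484 0.3214] (60.87968826293945, 26.737077713012695) -4.637870788574219 [339.5104 111.8759] 2151.0
[0.4464 0.4014] (60.56866455078125, 26.213573455810547) -4.3104400634765625 [431.9544 110.5158] 2049.5
```

```bash
python3 - <<'E'
from plan import *
plan([((.4484,.3214,.06),Rt(-4.6),5),((.4484,.3214,.007),Rt(-4.6),2)])
E
```

```text
[{"slide":[2.12,0.44,4.25],"rot":[0.0,0.0,1.1]},{"slide":[2.12,0.4,4.25],"rot":[0.0,0.0,1.1]},{"slide":[2.13,0.36,4.26],"rot":[0.0,0.0,1.2]},{"slide":[2.14,0.31,4.25],"rot":[-0.1,0.0,1.1]},{"slide":[0.0,0.0,1.77],"rot":[0.0,0.0,0.0]},{"slide":[0.0,0.0,1.77],"rot":[0.0,0.0,0.0]},{"slide":[-0.01,0.0,1.76],"rot":[0.0,0.0,0.0]}]
```

>>> drive_tool(commands=[{"slide":[2.1,0.4,4.2],"rot":[0,0,1.1]},{"slide":[2.1,0.4,4.2],"rot":[0,0,1.1]},{"slide":[2.1,0.4,4.2],"rot":[0,0,1.2]},{"slide":[2.1,0.3,4.2],"rot":[0,0,1.1]},{"slide":[0,0,0],"rot":[0,0,0]},{"slide":[0,0,0],"rot":[0,0,0]}])

```text
time: 37.42
eef_pos: [0.4512, 0.3222, 0.0636]
tool_rot: [0.126, 3.138, 0.001]
ft_force: [-0.0, 0.7, 0.2]
opening: 0.0466
finger_force: 0.0
```

```bash
python3 - <<'E'
from plan import *
o=telemetry.get_obs();print(o["eef_pos"],o["tool_rot"])
plan([((.4484,.3214,.007),Rt(-4.6),2)])
E
```

```text
[0.45119944 0.32220126 0.06361542] [1.25590168e-01 3.13767155e+00 5.09252133e-04]
[{"slide":[0.09,-0.03,1.89],"rot":[0.0,0.0,0.0]},{"slide":[0.1,-0.04,1.89],"rot":[0.0,0.0,0.0]},{"slide":[0.09,-0.03,1.88],"rot":[0.0,0.1,0.0]}]
```

>>> drive_tool(commands=[{"slide":[0.1,-0.03,1.9],"rot":[0,0,0]},{"slide":[0.1,-0.03,1.9],"rot":[0,0,0]},{"slide":[0.1,0,1.8],"rot":[0,0,0]},{"slide":[0,0,0],"rot":[0,0,0]},{"slide":[0,0,0],"rot":[0,0,0]}])

```text
time: 38.05
eef_pos: [0.4478, 0.3226, 0.0079]
tool_rot: [0.125, 3.137, 0.002]
ft_force: [0.1, -0.8, -0.3]
opening: 0.0464
finger_force: 0.0
```

>>> drive_tool(commands=[{"slide":[0,0,0],"rot":[0,0,0]},{"slide":[0,0,0],"rot":[0,0,0]},{"slide":[0,0,0],"rot":[0,0,0]},{"slide":[0,0,0],"rot":[0,0,0]}], grip=1)

```text
time: 38.55
eef_pos: [0.4467, 0.3226, 0.0069]
tool_rot: [0.124, 3.139, 0.001]
ft_force: [-1.2, -0.9, 6.5]
opening: 0.0276
finger_force: 20.0
```

```bash
python3 tin.py .045 .032 -4.6
```

```text
0.027637698309285814 20.000921487808228 [ 0.5342193  -0.38451341]
[{"slide":[0.0,0.0,-3.77],"rot":[0.0,0.0,0.0]},{"slide":[0.0,0.0,-3.77],"rot":[0.0,0.0,0.0]},{"slide":[-0.01,0.0,-3.77],"rot":[0.0,0.0,0.1]},{"slide":[-2.41,-4.36,-0.83],"rot":[0.0,0.0,-1.3]},{"slide":[-2.31,-4.42,-0.83],"rot":[0.0,0.0,-1.3]},{"slide":[-2.22,-4.47,-0.83],"rot":[0.0,0.0,-1.3]},{"slide":[-2.11,-4.52,-0.84],"rot":[0.0,0.0,-1.2]},{"slide":[-2.02,-4.56,-0.83],"rot":[0.0,0.0,-1.3]},{"slide":[-1.91,-4.6,-0.84],"rot":[0.0,0.0,-1.2]},{"slide":[0.73,-5.4,0.5],"rot":[0.0,0.0,-0.1]},{"slide":[0.74,-5.4,0.5],"rot":[0.0,0.0,-0.1]},{"slide":[0.75,-5.4,0.5],"rot":[0.0,0.0,-0.1]}]
[{"slide":[0.76,-5.4,0.5],"rot":[0.0,0.0,-0.1]},{"slide":[0.77,-5.39,0.5],"rot":[0.0,0.0,-0.1]},{"slide":[0.78,-5.39,0.5],"rot":[0.0,0.0,-0.1]},{"slide":[0.78,-5.39,0.49],"rot":[0.0,0.0,-0.2]},{"slide":[0.81,-5.4,0.5],"rot":[0.0,0.0,-0.1]},{"slide":[0.0,0.0,4.0],"rot":[0.0,0.0,0.0]},{"slide":[0.0,0.0,4.0],"rot":[0.0,0.0,0.0]}]
```

>>> drive_tool(commands=[{"slide":[0,0,-2],"rot":[0,0,0]},{"slide":[0,0,-4.6],"rot":[0,0,0]},{"slide":[0,0,-4.7],"rot":[0,0,0]},{"slide":[-2.4,-4.4,-0.8],"rot":[0,0,-1.3]},{"slide":[-2.3,-4.4,-0.8],"rot":[0,0,-1.3]},{"slide":[-2.2,-4.5,-0.8],"rot":[0,0,-1.3]},{"slide":[-2.1,-4.5,-0.8],"rot":[0,0,-1.2]},{"slide":[-2,-4.6,-0.8],"rot":[0,0,-1.3]},{"slide":[-1.9,-4.6,-0.8],"rot":[0,0,-1.2]},{"slide":[0.7,-5.4,0.5],"rot":[0,0,-0.1]},{"slide":[0.7,-5.4,0.5],"rot":[0,0,-0.1]},{"slide":[0.8,-5.4,0.5],"rot":[0,0,-0.1]}])

```text
time: 40.05
eef_pos: [0.5561, -0.1151, 0.1523]
tool_rot: [0.094, -3.14, 0.0]
ft_force: [1.0, -0.1, -1.2]
opening: 0.0279
finger_force: 20.0
```

>>> drive_tool(commands=[{"slide":[0.8,-5.4,0.5],"rot":[0,0,-0.1]},{"slide":[0.8,-5.4,0.5],"rot":[0,0,-0.1]},{"slide":[0.8,-5.4,0.5],"rot":[0,0,-0.1]},{"slide":[0.8,-5.4,0.5],"rot":[0,0,-0.1]},{"slide":[0.8,-5.4,0.5],"rot":[0,0,-0.1]},{"slide":[0,0,4],"rot":[0,0,0]},{"slide":[0,0,3],"rot":[0,0,0]},{"slide":[0,0,0],"rot":[0,0,0]},{"slide":[0,0,0],"rot":[0,0,0]}])

```text
time: 41.18
eef_pos: [0.5339, -0.3855, 0.0583]
tool_rot: [-0.107, 3.139, -0.001]
ft_force: [0.1, 0.9, -0.5]
opening: 0.0277
finger_force: 20.0
```

```bash
python3 - <<'E'
from tin import *
o=telemetry.get_obs();print(o["time"],o["eef_pos"],o["opening"])
p=tp(.045,.032);plan([((*p,.02),Rt(3.9),2.5),((*p,.0085),Rt(3.9),1.2)])
E
```

```text
41.175 [ 0.53392582 -0.38551725  0.0583182 ] 0.027724877037098944
[{"slide":[-0.02,0.05,1.92],"rot":[0.0,0.0,0.0]},{"slide":[-0.01,0.05,1.91],"rot":[0.0,0.0,0.0]},{"slide":[0.0,0.0,1.15],"rot":[0.0,0.0,0.0]}]
```

>>> drive_tool(commands=[{"slide":[0,0.1,1.9],"rot":[0,0,0]},{"slide":[0,0,1.9],"rot":[0,0,0]},{"slide":[0,0,1.1],"rot":[0,0,0]},{"slide":[0,0,0],"rot":[0,0,0]},{"slide":[0,0,0],"rot":[0,0,0]}])

```text
time: 41.8
eef_pos: [0.5334, -0.3845, 0.0084]
tool_rot: [0.107, -3.14, -0.0]
ft_force: [-0.1, -0.9, -0.6]
opening: 0.0276
finger_force: 20.0
```

>>> drive_tool(commands=[{"slide":[0,0,0.15],"rot":[0,0,0]},{"slide":[0,0,0],"rot":[0,0,0]}])

```text
time: 42.05
eef_pos: [0.5334, -0.3846, 0.0071]
tool_rot: [-0.107, 3.14, -0.0]
ft_force: [0.5, -0.3, -1.1]
opening: 0.0274
finger_force: 20.0
```

>>> drive_tool(commands=[{"slide":[0,0,0.1],"rot":[0,0,0]},{"slide":[0,0,0],"rot":[0,0,0]}])

```text
time: 42.3
eef_pos: [0.5333, -0.3845, 0.0059]
tool_rot: [0.107, -3.14, 0.0]
ft_force: [-0.4, -0.3, -0.5]
opening: 0.028
finger_force: 20.0
```

>>> drive_tool(commands=[{"slide":[0,0,0.06],"rot":[0,0,0]},{"slide":[0,0,0],"rot":[0,0,0]}])

```text
time: 42.55
eef_pos: [0.5334, -0.3845, 0.0058]
tool_rot: [-0.107, 3.14, -0.0]
ft_force: [-1.2, 0.6, 4.5]
opening: 0.0278
finger_force: 20.0
```

>>> drive_tool(commands=[{"slide":[0,0,0],"rot":[0,0,0]},{"slide":[0,0,0],"rot":[0,0,0]},{"slide":[0,0,0],"rot":[0,0,0]},{"slide":[0,0,-2],"rot":[0,0,0]},{"slide":[0,0,-6],"rot":[0,0,0]},{"slide":[0,0,-6],"rot":[0,0,0]},{"slide":[-0.3,5.2,-1],"rot":[0,0,0.3]},{"slide":[-0.3,5.2,-1],"rot":[0,0,0.3]},{"slide":[-0.3,5.2,-1],"rot":[0,0,0.3]},{"slide":[-0.3,5.2,-1],"rot":[0,0,0.3]},{"slide":[-0.3,5.2,-1],"rot":[0,0,0.3]},{"slide":[-0.3,5.2,-1],"rot":[0,0,0.3]}], grip=0)

```text
time: 44.05
eef_pos: [0.5341, -0.0703, 0.2071]
tool_rot: [-0.057, 3.14, -0.0]
ft_force: [-0.1, -0.1, 0.2]
opening: 0.0465
finger_force: 0.0
```

>>> drive_tool(commands=[{"slide":[0,5.3,0],"rot":[0,0,0.3]},{"slide":[0,5.3,0],"rot":[0,0,0.3]},{"slide":[0,5.8,-0.5],"rot":[0,0,0.3]},{"slide":[0,5.8,-0.5],"rot":[0,0,0.3]},{"slide":[0,5.8,-0.5],"rot":[0,0,0.3]},{"slide":[0,5.8,-0.5],"rot":[0,0,0.3]},{"slide":[0,5.8,-0.5],"rot":[0,0,0.3]},{"slide":[0,0,0],"rot":[0,0,0]},{"slide":[0,0,0],"rot":[0,0,0]}])

```text
time: 45.18
eef_pos: [0.5259, 0.3234, 0.231]
tool_rot: [-0.0, 3.141, -0.001]
ft_force: [0.0, -0.0, -0.2]
opening: 0.0466
finger_force: 0.0
```

```bash
python3 bars.py b3
```

```text
45.225 [0.5262 0.3225 0.2309] [ 0.0019  3.1412 -0.0012]
[0.6909 0.0062] (73.72526550292969, 43.29008483886719) -87.01107430458069 [ 32.5 357. ] 1636.5
[0.4464 0.4015] (60.88676452636719, 26.232839584350586) -4.323982238769531 [409.9795 118.1741] 2046.5
```

Bar C hasn't moved, so I'll pick it.

```bash
python3 - <<'E'
from plan import *
plan([((.4464,.4015,.06),Rt(-4.3),5)])
E
```

```text
[{"slide":[1.6,1.58,3.42],"rot":[0.0,0.0,0.8]},{"slide":[1.62,1.56,3.41],"rot":[0.0,0.0,0.9]},{"slide":[1.65,1.53,3.42],"rot":[0.0,0.0,0.8]},{"slide":[1.67,1.51,3.41],"rot":[0.0,0.0,0.9]},{"slide":[1.68,1.49,3.42],"rot":[0.0,0.0,0.8]}]
```

>>> drive_tool(commands=[{"slide":[1.6,1.6,3.4],"rot":[0,0,0.8]},{"slide":[1.6,1.6,3.4],"rot":[0,0,0.9]},{"slide":[1.7,1.5,3.4],"rot":[0,0,0.8]},{"slide":[1.7,1.5,3.4],"rot":[0,0,0.9]},{"slide":[1.7,1.5,3.4],"rot":[0,0,0.8]},{"slide":[0,0,0],"rot":[0,0,0]},{"slide":[0,0,0],"rot":[0,0,0]}])

```text
time: 46.1
eef_pos: [0.4469, 0.4021, 0.0614]
tool_rot: [0.118, 3.138, -0.0]
ft_force: [0.4, -0.5, 0.8]
opening: 0.0465
finger_force: 0.0
```

```bash
python3 - <<'E'
from plan import *
o=telemetry.get_obs();print(o["eef_pos"],o["tool_rot"])
plan([((.4464,.4015,.0075),Rt(-4.3),2)])
E
```

```text
[0.44688479 0.40205532 0.06138674] [ 1.17766191e-01  3.13832502e+00 -4.16390293e-04]
[{"slide":[0.02,-0.02,1.8],"rot":[0.0,0.0,0.0]},{"slide":[0.01,-0.02,1.79],"rot":[0.0,0.0,0.0]},{"slide":[0.02,-0.02,1.8],"rot":[0.0,0.1,0.0]}]
```

>>> drive_tool(commands=[{"slide":[0,0,1.8],"rot":[0,0,0]},{"slide":[0,0,1.8],"rot":[0,0,0]},{"slide":[0,0,1.7],"rot":[0,0,0]},{"slide":[0,0,0],"rot":[0,0,0]},{"slide":[0,0,0],"rot":[0,0,0]}])

```text
time: 46.72
eef_pos: [0.4451, 0.4032, 0.0068]
tool_rot: [-0.115, -3.139, 0.001]
ft_force: [-0.8, -0.9, 0.0]
opening: 0.0466
finger_force: 0.0
```

>>> drive_tool(commands=[{"slide":[0,0,0],"rot":[0,0,0]},{"slide":[0,0,0],"rot":[0,0,0]},{"slide":[0,0,0],"rot":[0,0,0]},{"slide":[0,0,0],"rot":[0,0,0]}], grip=1)

```text
time: 47.22
eef_pos: [0.4454, 0.4034, 0.0075]
tool_rot: [0.115, 3.139, 0.0]
ft_force: [0.1, -0.5, 0.8]
opening: 0.028
finger_force: 20.0
```

```bash
python3 tin.py 0 -.036 -4.3; python3 -c "
from plan import *;print(telemetry.get_obs()['eef_pos'])"
```

```text
0.027998646751469312 20.000283122062683 [ 0.49394855 -0.45541663]
[{"slide":[0.0,0.0,-3.75],"rot":[0.0,0.0,0.0]},{"slide":[0.0,0.0,-3.75],"rot":[0.0,0.0,0.0]},{"slide":[0.0,0.0,-3.75],"rot":[0.0,0.0,0.1]},{"slide":[-2.15,-4.9,-0.71],"rot":[0.0,0.0,-1.0]},{"slide":[-2.07,-4.94,-0.71],"rot":[0.0,0.0,-1.1]},{"slide":[-1.97,-4.98,-0.72],"rot":[0.0,0.0,-1.0]},{"slide":[-1.89,-5.01,-0.71],"rot":[0.0,0.0,-1.1]},{"slide":[-1.79,-5.04,-0.72],"rot":[0.0,0.0,-1.0]},{"slide":[-1.7,-5.07,-0.71],"rot":[0.0,0.0,-1.1]},{"slide":[-1.61,-5.11,-0.72],"rot":[0.0,0.0,-1.0]},{"slide":[1.02,-5.01,0.4],"rot":[0.0,0.0,-0.1]},{"slide":[1.03,-5.01,0.4],"rot":[0.0,0.0,-0.1]}]
[{"slide":[1.04,-5.0,0.4],"rot":[0.0,0.0,-0.1]},{"slide":[1.05,-5.0,0.4],"rot":[0.0,0.0,-0.1]},{"slide":[1.06,-5.0,0.4],"rot":[0.0,0.0,-0.1]},{"slide":[1.07,-5.0,0.4],"rot":[0.0,0.0,-0.1]},{"slide":[1.08,-5.0,0.4],"rot":[0.0,0.0,-0.1]},{"slide":[1.08,-4.99,0.4],"rot":[0.0,0.0,-0.1]},{"slide":[1.1,-4.99,0.4],"rot":[0.0,0.0,-0.1]},{"slide":[1.1,-4.99,0.39],"rot":[0.0,0.0,0.0]},{"slide":[0.0,0.0,4.0],"rot":[0.0,0.0,0.0]},{"slide":[0.0,-0.01,4.0],"rot":[0.0,0.0,0.0]}]
[0.44542047 0.4033986  0.00754169]
```

>>> drive_tool(commands=[{"slide":[0,0,-2],"rot":[0,0,0]},{"slide":[0,0,-4.6],"rot":[0,0,0]},{"slide":[0,0,-4.7],"rot":[0,0,0]},{"slide":[-2.1,-4.9,-0.7],"rot":[0,0,-1]},{"slide":[-2.1,-4.9,-0.7],"rot":[0,0,-1.1]},{"slide":[-2,-5,-0.7],"rot":[0,0,-1]},{"slide":[-1.9,-5,-0.7],"rot":[0,0,-1.1]},{"slide":[-1.8,-5,-0.7],"rot":[0,0,-1]},{"slide":[-1.7,-5.1,-0.7],"rot":[0,0,-1.1]},{"slide":[-1.6,-5.1,-0.7],"rot":[0,0,-1]},{"slide":[1,-5,0.4],"rot":[0,0,-0.1]},{"slide":[1,-5,0.4],"rot":[0,0,-0.1]}])

```text
time: 48.72
eef_pos: [0.5562, -0.052, 0.1613]
tool_rot: [-0.09, 3.14, -0.0]
ft_force: [0.5, -0.6, -0.4]
opening: 0.0276
finger_force: 20.0
```

>>> drive_tool(commands=[{"slide":[1,-5,0.4],"rot":[0,0,-0.1]},{"slide":[1.1,-5,0.4],"rot":[0,0,-0.1]},{"slide":[1.1,-5,0.4],"rot":[0,0,-0.1]},{"slide":[1.1,-5,0.4],"rot":[0,0,-0.1]},{"slide":[1.1,-5,0.4],"rot":[0,0,-0.1]},{"slide":[1.1,-5,0.4],"rot":[0,0,-0.1]},{"slide":[1.1,-5,0.4],"rot":[0,0,-0.1]},{"slide":[1.1,-4.4,0.4],"rot":[0,0,0]},{"slide":[0,0,3.5],"rot":[0,0,0]},{"slide":[0,0,3],"rot":[0,0,0]},{"slide":[0,0,0],"rot":[0,0,0]},{"slide":[0,0,0],"rot":[0,0,0]}])

```text
time: 50.22
eef_pos: [0.4951, -0.4491, 0.0652]
tool_rot: [-0.11, 3.139, -0.001]
ft_force: [-0.4, -0.1, 0.7]
opening: 0.0278
finger_force: 20.0
```

```bash
python3 - <<'E'
from tin import *
o=telemetry.get_obs();print(o["time"],o["eef_pos"],o["opening"])
p=tp(0,-.03);plan([((*p,.02),Rt(3.9),2.5),((*p,.009),Rt(3.9),1.2)])
E
```

```text
50.225 [ 0.49508266 -0.44907651  0.06521145] 0.02784381225253573
[{"slide":[0.08,-0.01,2.26],"rot":[0.0,0.0,0.1]},{"slide":[0.08,-0.01,2.26],"rot":[0.0,0.0,0.0]},{"slide":[0.0,0.0,1.1],"rot":[0.0,0.0,0.0]}]
```

>>> drive_tool(commands=[{"slide":[0.1,0,2.2],"rot":[0,0,0]},{"slide":[0.1,0,2.2],"rot":[0,0,0]},{"slide":[0,0,1.1],"rot":[0,0,0]},{"slide":[0,0,0],"rot":[0,0,0]},{"slide":[0,0,0.15],"rot":[0,0,0]},{"slide":[0,0,0],"rot":[0,0,0]}])

```text
time: 50.98
eef_pos: [0.4929, -0.4494, 0.0086]
tool_rot: [-0.109, 3.139, -0.001]
ft_force: [-0.4, -0.2, -0.3]
opening: 0.0279
finger_force: 20.0
```

>>> drive_tool(commands=[{"slide":[0,0,0.1],"rot":[0,0,0]},{"slide":[0,0,0],"rot":[0,0,0]}])

```text
time: 51.22
eef_pos: [0.4925, -0.4491, 0.007]
tool_rot: [-0.109, 3.14, -0.0]
ft_force: [0.1, 0.0, 0.3]
opening: 0.0275
finger_force: 20.0
```

>>> drive_tool(commands=[{"slide":[0,0,0.08],"rot":[0,0,0]},{"slide":[0,0,0],"rot":[0,0,0]}])

```text
time: 51.48
eef_pos: [0.4926, -0.4492, 0.0066]
tool_rot: [-0.109, 3.14, -0.0]
ft_force: [-1.6, 1.0, 5.2]
opening: 0.0279
finger_force: 20.0
```

>>> drive_tool(commands=[{"slide":[0,0,0.03],"rot":[0,0,0]},{"slide":[0,0,0],"rot":[0,0,0]}])

```text
time: 51.72
eef_pos: [0.4926, -0.4492, 0.0066]
tool_rot: [-0.109, 3.14, -0.001]
ft_force: [-1.8, 1.1, 8.3]
opening: 0.0279
finger_force: 20.0
```

>>> drive_tool(commands=[{"slide":[0,0,0],"rot":[0,0,0]},{"slide":[0,0,0],"rot":[0,0,0]},{"slide":[0,0,0],"rot":[0,0,0]},{"slide":[0,0,-2],"rot":[0,0,0]},{"slide":[0,0,-5],"rot":[0,0,0]},{"slide":[0,0,-6],"rot":[0,0,0]},{"slide":[-1,5,-3],"rot":[0,0,0]},{"slide":[-1,5,-3],"rot":[0,0,0]},{"slide":[-1,5,-3],"rot":[0,0,0]},{"slide":[-1,3,0],"rot":[0,0,0]},{"slide":[0,0,0],"rot":[0,0,0]},{"slide":[0,0,0],"rot":[0,0,0]}], grip=0)

```text
time: 53.22
eef_pos: [0.5196, -0.2676, 0.2264]
tool_rot: [-0.109, 3.14, -0.001]
ft_force: [0.9, 0.1, -0.9]
opening: 0.0464
finger_force: 0.0
```

```bash
python3 - <<'E'
from h import *
np.set_printoptions(precision=4,suppress=True)
w=shot("wrist");t=shot("top");s=shot("scene")
cv2.imwrite("pics/f1.png",w["frame"])
z=cv2.resize(s["frame"][180:400,80:560],(800,367),interpolation=cv2.INTER_CUBIC)
cv2.imwrite("pics/f2.png",z)
E
python3 b.py
```

```text
53.375 [ 0.5194 -0.2681  0.2256] [-0.1415 -0.4232 -1.3135]
top 759.5 [268.1 178.1] [0.6938 0.1086 0.037 ] (30.692617416381836, 31.598724365234375) dark frac 0.0
top 761.5 [307. 177.] [0.6965 0.0224 0.037 ] (30.702075958251953, 31.64684295654297) dark frac 0.0
scene 923.5 [355.7 318.8] [0.6893 0.0231 0.037 ] (32.767642974853516, 35.94136428833008) dark frac 0.0
scene 900.5 [397.6 311.2] [0.6867 0.1096 0.037 ] (32.03797149658203, 35.83056640625) dark frac 0.0
```

View pics/f1.png

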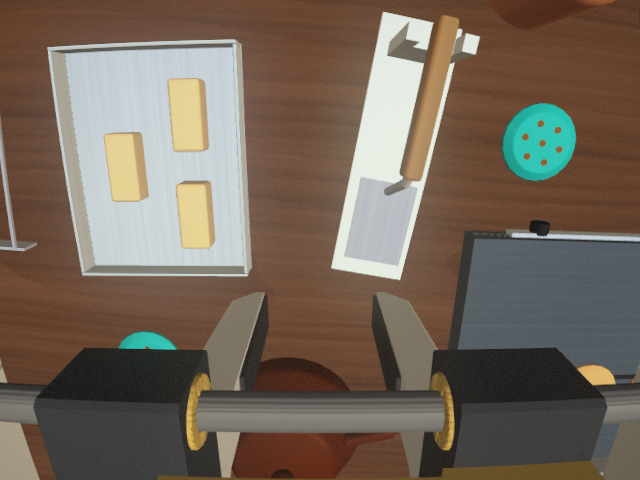

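View pics/f2.png

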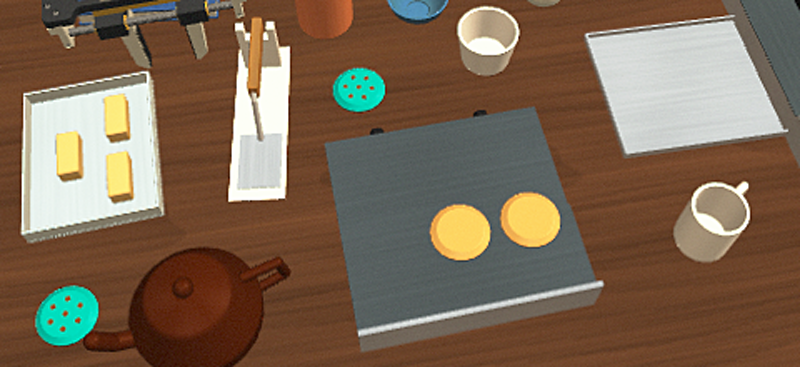

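The tin holds three bars flat at (187,115), (126,167) and (195,215), and the spatula is home on its rest. Both biscuits lie plain side up at (460,232) and (530,219), the catch tray is empty and the other things look unmoved.

```bash
python3 -c "
from plant import order;print(order.sign_off())"
```

```text
the job is handed in; nothing more can be done
None
```

The job is handed in at about 53 s on the robot's clock: both biscuits are turned dimples down on the griddle ledge (each overhangs the step's front edge by about 20 mm), the spatula is back on its rest, and all three bars are in the tin.

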